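# Emergency release of a locked centrifuge lid

## Task

The power has failed and the centrifuge is locked shut with the samples inside. Take the straight release rod from the tool stand, put it down through the slot in the deck in front of the lid, feel for the lock's tab and press it gently, never leaning hard on anything, until the lid springs up. Then put the rod back upright, right down in the free hole of the stand, and leave everything else as it stands, with the lid wide open.

Things in the scene. Friction and masses are not known exactly. Their poses are not given: they have to be found in the camera images.
- rod: the release rod, standing upright in one of the three holes of the stand (any of them): plain bright steel shaft 6 mm thick and 90 mm long (end slightly chamfered) under a straight black handle of square section, 16 x 16 mm (sides along the rod's x and y) and 60 mm long; 150 mm over all, about 45 g. Its origin is the centre of its lower end (the tip), z runs up along the rod to the handle
- rod_handle (a point): the middle of the rod's handle, on its axis, 120 mm above the tip: where to grip it; axes as the rod's
- centrifuge: white bench centrifuge, 270 mm deep (x), 230 wide (y), deck 140 mm above the table; fixed. Origin at the centre of its underside, x from its front to its back, z up. The lid covers the rear 170 mm and stands 22 mm above the deck; a dead display and two 11 mm high knobs lie on the deck beside the slot, 40 mm from its middle. More than 20 N from the rod anywhere on the machine damages it
- slot (a point): centre of the release slot, level with the deck's top; 8 mm wide along its x, 30 mm long along its y (parallel to the lid's front edge, which lies 49 mm behind it in +x), 1 mm chamfer, deck 5 mm thick; z up. Below is an open well with the hidden lock tab, a steel plate 9 mm wide along y, its middle up to 9 mm to either side of the slot's middle, its top 25 to 43 mm below the deck
- lid (a joint): angle of the centrifuge lid in rad: 0 shut and locked (up to 0.03 of play), it springs up by itself to 1.25 when the lock lets go; hinged along the back, its front edge rises and swings back, away from the slot
- stand_top (a point): centre of the upper face of the tool stand, an aluminium block 56 mm (x) by 150 mm (y) and 45 mm high, fixed; x and y along its sides, z up. Three upright holes of 8 mm, 40 mm deep with a 2.5 mm chamfer, lie at y = -48, 0 and +48 mm; each holds one tool, all standing on the bottoms of the holes
- hexkey: T-handled key in the stand: dark shaft 6 mm, 125 mm long, with a 60 mm crossbar on top, 138 mm high over all; origin at its lower end
- screwdriver: screwdriver in the stand: shaft 6 mm, waisted handle up to 28 mm thick and 72 mm long, 152 mm high over all; origin at its lower end
- tube_rack: pale tube rack 75 x 165 x 50 mm with capped tubes up to 62 mm, loose; origin at the centre of its underside
- media_bottle: clear bottle 60 mm thick, 135 mm high, loose; origin at the centre of its underside
- dishes: stack of three clear culture dishes 95 mm across, 43 mm high, loose; origin at the centre of its underside
- tip_box: pipette tip box 82 x 122 x 72 mm, loose; origin at the centre of its underside
- timer: flat white timer 62 x 62 x 16 mm, loose; origin at the centre of its underside
- well_floor (a point): point on the rigid floor of the well, 62 mm straight below the slot's middle: what the rod meets beside the tab; it does not yield. Where the tab stands depends on where the lock's motor stopped. The tab yields on a spring: about 4 N at first, some 9 N after 5 to 7 mm, where the lid lets go; a rigid stop comes soon after, 8 mm from where it began
Mind the look-alikes: they are no part of the job. What is shaped like the rod but yellow is not meant.

How it is judged (in metres and radians):
On the way, in this order (a step that is already met when the one before it is completed fails the run):
1. the rod's tip is down through the slot, more than 12 mm below the deck, while the lid is still shut (z of rod in the frame of slot below -0.012 m and x of rod in the frame of slot between -0.008 and 0.008 m and y of rod in the frame of slot between -0.018 and 0.018 m and value of joint lid below 0.1 rad), for 0.05 s.
2. the lid springs up while the rod is in the slot (z of rod in the frame of slot below -0.008 m and x of rod in the frame of slot between -0.01 and 0.01 m and y of rod in the frame of slot between -0.02 and 0.02 m and value of joint lid above 0.15 rad), for 0.05 s.
At the end, for the whole second after the job is handed in: the lid stands open (more than 1.0 rad), and the rod is back in a hole of the stand, let go, at rest and upright (within 0.12 rad) with its tip at least 34 mm down the 40 mm hole (value of joint lid above 1 rad and z of rod in the frame of stand_top below -0.034 m and x of rod in the frame of stand_top between -0.008 and 0.008 m and y of rod in the frame of stand_top between -0.056 and 0.056 m and angle between rod's own z axis and vertical below 0.12 rad and linear speed of rod below 0.03 m/s); the robot touches nothing.
It fails at once if the rod presses on the centrifuge or its lock with more than 20 N (contact force between rod and centrifuge above 20 N).
It fails at once if the hex key or the screwdriver is moved by more than 25 mm (distance of any of hexkey, screwdriver from where it was at the start of the episode above 0.025 m).
It fails at once if something else on the table is moved by more than 25 mm (distance of any of tube_rack, media_bottle, dishes, tip_box, timer from where it was at the start of the episode above 0.025 m).
It also fails if it takes over 72 s, if anything falls off the work surface, if the arm or the gripper's body presses on something with over 40 N, if the wrist force passes 120 N, or if a joint passes its speed limit or range.

## Robot

A 7-joint arm with a two-finger parallel gripper is mounted at the origin on the work surface. World frame = base frame: x ahead of the robot, y to its left, z up, the work surface at z = 0. Lengths are in m, angles in degrees, forces in N, time in s.
With the tool pointing down it reaches from about 0.4 to 0.9 m from the base axis. Payload 5.5 kg.
Tool frame: the origin (TCP) lies between the finger pads; the fingertips stand 8 mm ahead of it and the grasp point (between the pads) lies 11 mm behind it (bot.tip_extent is the distance from the TCP to the fingertips, in m); z points along the fingers, y is the direction in which the jaws open and shut (so a half turn about z gives the same grasp; the last joint's range is limited). The gripper opens to 92 mm and grips with 3 to 60 N. Pads are 19 mm wide; open, the fingers measure 130 mm over their backs; the gripper's body (75 mm by 190 mm) begins 47 mm behind the grasp point.
Start: joints at [-57.514, 28.699, -24.465, 88.831, 12.651, 65.22, -12.049], TCP at [0.194, 0.62, 0.235] pointing down, gripper open.
Joint ranges: [-164.97, 164.97], [-17.58, 116.51], [-87.97, 89.64], [11.32, 138.91], [-80.73, 260.73], [10.89, 115.49], [-147.41, 147.41]. Speed limits (degrees/s): [147.25, 147.25, 180, 180, 180, 180, 180].

## Interface

Orientations are given as [roll, pitch, yaw] about the fixed x, y, z axes, in that order (R = Rz(yaw) Ry(pitch) Rx(roll)).
In Python, from rig import bot, snapshot, order gives the robot as it stands. The module is installed in compiled form; this text tells all that it offers.
- The arm moves only by the tool carry_out, never from a script. Its argument "moves" is a list of rows, each an object of numbers: "tx", "ty", "tz": the shift along the tool's x, y, z in cm; "ax", "ay", "az": the turn, a rotation vector about the tool's x, y, z in degrees; "grip": the opening, from 0 (shut) to 1 (fully open). A call has 1 to 8 rows; each row shifts and turns the commanded pose from where the row before left it, along the tool's axes as they then stand; what a row does not reach is not made up. A row lasts 1/10 s, in which the tool goes at most 50 mm and 8.59 degrees, less where a joint would pass 70% of its speed; a pose out of reach is approached as far as the arm can. A call is refused whole if a number of a shift passes 5 or a number of a turn 8.59, either way. A call with a gripper value outside its range is refused whole. The fingers move at their own pace and stop on an object; "force" is the grip in N (left out, the last holds). Time passes only in rows, so rows that do not move let the fingers close. It gives the time, the measured TCP pose, the force and the opening at its end, in the units of the state.
- bot.observe(): the state, without advancing time (a new reading comes with each control period).
- snapshot(name): name is "scene" or "top" or "wrist"; returns a dict with "image" (480x640x3 uint8, red, green, blue), "camera_matrix" (3x3 intrinsics, pixels), "rvec" (rotation vector, rad) and "tvec" (3), from world to camera coordinates, as OpenCV has them. Camera axes: x right, y down, z forward; pixel columns grow to the right and rows downward; lengths in m; the calibration is good to about 2 mm. A picture is of the moment at which its call begins. There is no depth.
- order.sign_off(): hands the job in, once; it reports no verdict.
The state is a dict: "clock": time; "joint_pos": joint angles; "joint_velocities": joint speeds; "tau": joint torques, N m; "tool_pos": TCP position; "eef_rot": TCP orientation; "ft_force": force on the tool from outside, world axes, zero at the start; "ft_torque": the same for the moment, N m; "gripper_width": opening from 0.0 (shut) to 1.0 (fully open).
Only numpy, scipy, OpenCV 4.12 (cv2) and the standard library are available. Lean on these libraries where they do the work, as an engineer would, in place of code of your own. Each camera call takes 0.05 s, during which the arm holds its last target.

## Working session

There is one attempt and no reset: what is moved stays moved. The work goes in short steps, Python scripts to look and compute and a tool call to move; the robot and the scene stay as the last step left them, time stands still between calls to the robot, and variables do not carry over. Pictures are saved under pics/ and viewed, and the job is handed in when it is done.

Besides the shell and the picture viewer there is one more tool, called as name(argument=value, ...) on one line, values as JSON. carry_out: Moves the arm, as the interface text tells. Its arguments: {"type":"object","properties":{"moves":{"type":"array","items":{"type":"object","properties":{"tx":{"type":"number"},"ty":{"type":"number"},"tz":{"type":"number"},"ax":{"type":"number"},"ay":{"type":"number"},"az":{"type":"number"},"grip":{"type":"number"}}}},"force":{"type":"number"}},"required":["moves"]}

```bash
mkdir -p pics; ls
python3 - <<'E'
from rig import bot, snapshot
import cv2,numpy as np
print(bot.observe())
for n in ["scene","top","wrist"]:
    s=snapshot(n); cv2.imwrite(f"pics/{n}0.png",s["image"][:,:,::-1]); print(n,s["camera_matrix"].round(1).tolist(),s["rvec"],s["tvec"])
E
```

```text
pics
{'clock': 0.0, 'joint_pos': array([-57.51581805,  28.75531925, -24.45113383,  88.89161129,
        12.65271558,  65.22023354, -12.0508386 ]), 'joint_velocities': array([-0.02039409,  0.01580996, -0.01705241,  0.14263293,  0.12642819,
        0.04960391, -0.06103541]), 'tau': array([-1.47804344e-04, -5.66573346e+01, -5.81636310e+00, -2.79119629e+01,
       -6.86199032e-02,  3.06521694e-02,  1.77836878e-04]), 'tool_pos': array([0.19428687, 0.6195594 , 0.2336574 ]), 'eef_rot': array([-1.79886491e+02, -1.46256961e-03,  1.62596517e+02]), 'ft_force': array([-0.49207323, -0.52454069, -0.31887765]), 'ft_torque': array([0.01449651, 0.00097712, 0.03453707]), 'gripper_width': 0.9985811867457213}
scene [[457.0, 0.0, 320.0], [0.0, 457.0, 238.8], [0.0, 0.0, 1.0]] [ 1.64547275  1.64801165 -0.82240915] [ 0.02760327 -0.21214931  1.46540072]
top [[561.5, 0.0, 312.7], [0.0, 561.5, 237.1], [0.0, 0.0, 1.0]] [ 2.1482609  -2.15462394  0.16151367] [-0.02358862  0.54530444  1.28394032]
wrist [[418.1, 0.0, 316.5], [0.0, 418.1, 233.3], [0.0, 0.0, 1.0]] [-2.33170427 -1.7137949  -0.25219912] [-0.65043151 -0.03578833  0.39085405]
```

View pics/scene0.png

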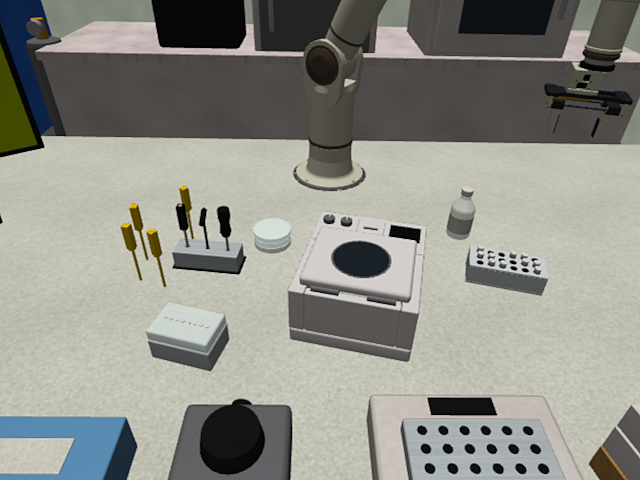

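View pics/top0.png

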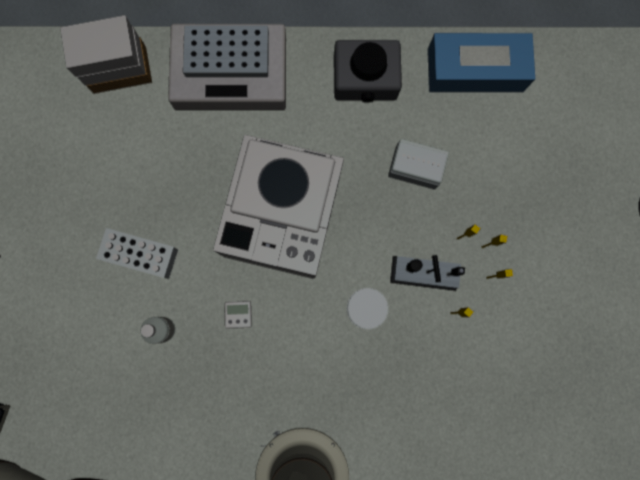

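View pics/wrist0.png

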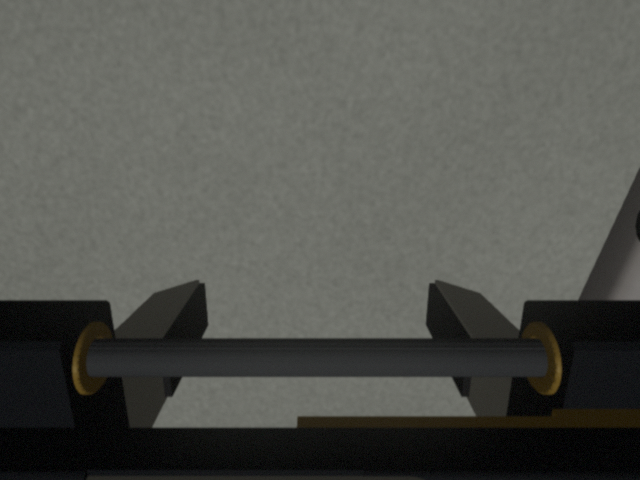

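The tools stand in the right-hand block (top view, px 390-465, 255-290). The rod seems to be the right-hand one at (457,271), with four yellow look-alikes around it. I'll zoom in.

Run:
```python
import cv2
t=cv2.imread("pics/top0.png")
s=cv2.imread("pics/scene0.png")
cv2.imwrite("pics/t_st.png",cv2.resize(t[215:335,360:520],None,fx=5,fy=5,interpolation=cv2.INTER_CUBIC))
cv2.imwrite("pics/t_cf.png",cv2.resize(t[130:280,210:350],None,fx=4,fy=4,interpolation=cv2.INTER_CUBIC))
cv2.imwrite("pics/s_st.png",cv2.resize(s[180:290,110:260],None,fx=5,fy=5,interpolation=cv2.INTER_CUBIC))
```

```text
(no output)
```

View pics/t_st.png

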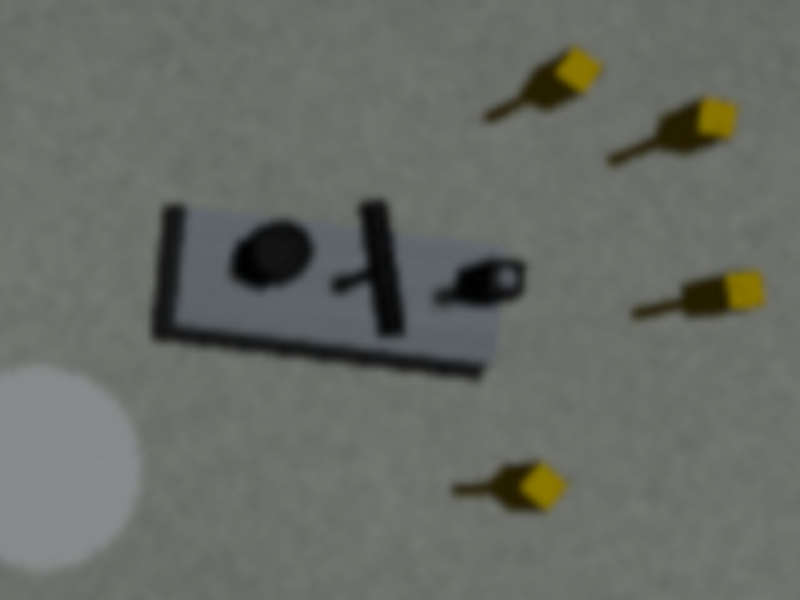

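View pics/t_cf.png

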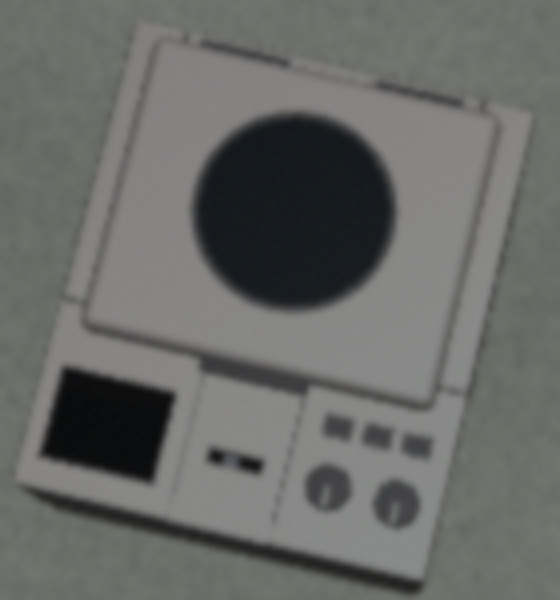

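View pics/s_st.png

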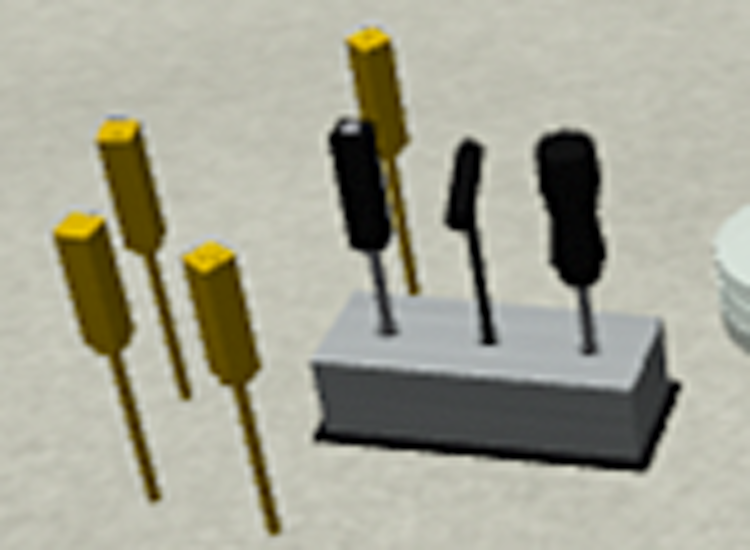

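The rod is the square-handled tool in the hole at the −y end of the stand, with the hex key in the middle hole and the screwdriver at the +y end. The slot in the top view is near px (269,245). Next I'll measure positions.

```bash
cat > h.py <<'E'
import numpy as np,cv2
from rig import bot,snapshot
def snap(n,name=None):
    s=snapshot(n)
    if name: cv2.imwrite(f"pics/{name}.png",s["image"][:,:,::-1])
    np.savez(f"pics/{name or n}.npz",K=s["camera_matrix"],r=s["rvec"],t=s["tvec"],im=s["image"])
    return s
def cam(s):
    R=cv2.Rodrigues(np.array(s["rvec"],float))[0];t=np.array(s["tvec"],float)
    return np.array(s["camera_matrix"],float),R,t
def ray(s,uv):
    K,R,t=cam(s);d=R.T@np.linalg.solve(K,[uv[0],uv[1],1.]);return -R.T@t,d
def on(s,uv,z):
    o,d=ray(s,uv);return o+d*(z-o[2])/d[2]
def proj(s,p):
    K,R,t=cam(s);q=K@(R@np.array(p,float)+t);return q[:2]/q[2]
def tri(l):
    A=np.zeros((3,3));b=np.zeros(3)
    for s,uv in l:
        o,d=ray(s,uv);d/=np.linalg.norm(d);P=np.eye(3)-np.outer(d,d);A+=P;b+=P@o
    p=np.linalg.solve(A,b);return p,[np.abs(proj(s,p)-np.array(uv)).max() for s,uv in l]
E
python3 - <<'E'
from h import *
T=snap("top","topA");S=snap("scene","sceneA")
tc=lambda x,y:(360+(x+.5)/5-.5,215+(y+.5)/5-.5)
cc=lambda x,y:(210+(x+.5)/4-.5,130+(y+.5)/4-.5)
sc=lambda x,y:(110+(x+.5)/5-.5,180+(y+.5)/5-.5)
pr=lambda n,p:print(n,np.round(p,4))
for n,(a,b) in dict(y1=((578,70),(370,40)),y2=((718,119),(118,130)),y3=((745,290),(80,225)),y4=((543,487),(210,257))).items():
    for z in (.15,): pr(n,on(T,tc(*a),z))
# all pairings
for a in [(578,70),(718,119),(745,290),(543,487)]:
    for b in [(370,38),(118,130),(80,225),(210,257)]:
        p,e=tri([(T,tc(*a)),(S,sc(*b))]); 
        if max(e)<3: print("yel",a,b,p.round(3),np.round(e,1))
p,e=tri([(T,tc(508,276)),(S,sc(350,128))]);print("rodtop",p.round(4),e)
print("rodtop z.155",on(T,tc(508,276),.155), "scene",on(S,sc(350,128),.155))
print("hole rod top", on(T,tc(440,299),.045),on(S,sc(387,333),.045))
print("hole hex", on(T,tc(338,287),.045),on(S,sc(488,343),.045))
print("hole scr", on(S,sc(589,351),.045))
print("corners S",[on(S,sc(*q),.045).round(4)[:2].tolist() for q in [(352,293),(663,320),(632,388),(314,360)]])
print("corners T",[on(T,tc(*q),.045).round(4)[:2].tolist() for q in [(185,206),(500,243),(490,362),(175,328)]])
print("slot T",[on(T,cc(*q),.14).round(4)[:2].tolist() for q in [(235,460),(209,455),(262,466)]])
print("deck T",[on(T,cc(*q),.14).round(4)[:2].tolist() for q in [(16,486),(420,580),(532,112),(143,22)]])
E
```

```text
y1 [ 0.5472 -0.3763  0.15  ]
y2 [ 0.5256 -0.436   0.15  ]
y3 [ 0.4516 -0.4438  0.15  ]
y4 [ 0.3683 -0.3535  0.15  ]
yel (578, 70) (210, 257) [ 0.548 -0.377  0.148] [0.1 0.1]
yel (718, 119) (118, 130) [ 0.519 -0.418  0.191] [1.7 1.9]
yel (718, 119) (80, 225) [ 0.526 -0.437  0.148] [0. 0.]
yel (745, 290) (118, 130) [ 0.452 -0.445  0.148] [0.1 0.1]
yel (745, 290) (80, 225) [ 0.457 -0.466  0.1  ] [2.  2.1]
yel (543, 487) (370, 38) [ 0.368 -0.354  0.149] [0.1 0.1]
rodtop [ 0.4575 -0.3411  0.1546] [np.float64(0.029169064628888464), np.float64(0.029081807506997848)]
rodtop z.155 [ 0.45749325 -0.34092806  0.155     ] scene [ 0.45823908 -0.34093792  0.155     ]
hole rod top [ 0.45602199 -0.33887057  0.045     ] [ 0.46038484 -0.34085779  0.045     ]
hole hex [ 0.4617507  -0.29150522  0.045     ] [ 0.46723983 -0.29292349  0.045     ]
hole scr [ 0.47251873 -0.24564494  0.045     ]
corners S [[0.4291, -0.3645], [0.4479, -0.2149], [0.4997, -0.2221], [0.4815, -0.3692]]
corners T [[0.4999, -0.2211], [0.4821, -0.3679], [0.4267, -0.361], [0.4429, -0.2151]]
slot T [[0.5146, 0.0717], [0.5174, 0.0858], [0.5113, 0.0571]]
deck T [[0.5007, 0.19], [0.4492, -0.0283], [0.7089, -0.0915], [0.7609, 0.1248]]
```

```bash
cat >> h.py <<'E'
from scipy.spatial.transform import Rotation as Ro
def state():
    o=bot.observe();return o
def plan(xyz=None,yaw=None,n=None):
    """shift to world target in present tool axes (cm), and az (deg)"""
    o=bot.observe();R=Ro.from_euler('xyz',o['eef_rot'],degrees=True)
    d=R.inv().apply(np.array(xyz)-o['tool_pos'])*100 if xyz is not None else np.zeros(3)
    rv=np.zeros(3)
    if yaw is not None:
        rv=np.degrees((R.inv()*Ro.from_euler('xyz',[180,0,yaw],degrees=True)).as_rotvec())
    print("clock",round(o['clock'],2),"pos",o['tool_pos'].round(4),"rot",o['eef_rot'].round(2),"F",o['ft_force'].round(2),"w",round(o['gripper_width'],3))
    print("j",o['joint_pos'].round(0))
    print("shift cm",d.round(2),"turn",rv.round(2), "len",np.linalg.norm(d).round(2))
E
python3 - <<'E'
from h import *
o=bot.observe();R=Ro.from_euler('xyz',o['eef_rot'],degrees=True)
W=snap("wrist","wA");K,Rc,t=cam(W)
print("cam in tool",R.inv().apply(-Rc.T@t-o['tool_pos']).round(4)); print("cam axes in tool\n",(R.inv().as_matrix()@Rc.T).round(3))
plan((0.514,0.0717,0.235),166.5)
E
```

```text
cam in tool [ 0.0792  0.0011 -0.1501]
cam axes in tool
 [[ 0.    -0.957 -0.289]
 [ 1.     0.     0.001]
 [-0.001 -0.289  0.957]]
clock 0.3 pos [0.1944 0.62   0.2344] rot [-1.7996e+02 -1.0000e-02  1.6259e+02] F [ 0.2  -0.53  0.04] w 0.999
j [-58.  29. -24.  89.  13.  65. -12.]
shift cm [-4.690e+01 -4.276e+01 -4.000e-02] turn [-0.04 -0.01 -3.91] len 63.47
```

carry_out(moves=[{"tx": -3.35,"ty": -3.05,"az": -0.4},{"tx": -3.35,"ty": -3.05,"az": -0.4},{"tx": -3.35,"ty": -3.05,"az": -0.4},{"tx": -3.35,"ty": -3.05,"az": -0.4},{"tx": -3.35,"ty": -3.05,"az": -0.4},{"tx": -3.35,"ty": -3.05,"az": -0.4},{"tx": -3.35,"ty": -3.05,"az": -0.4},{"tx": -3.35,"ty": -3.05,"az": -0.4}])

```text
validation failed for argument at $.mo...
```

```bash
python3 -c "
from h import *
plan((0.514,0.0717,0.235),166.5)"
```

```text
clock 0.3 pos [0.1944 0.62   0.2344] rot [-1.7996e+02 -1.0000e-02  1.6259e+02] F [ 0.2  -0.53  0.04] w 0.999
j [-58.  29. -24.  89.  13.  65. -12.]
shift cm [-4.690e+01 -4.276e+01 -4.000e-02] turn [-0.04 -0.01 -3.91] len 63.47
```

carry_out(moves=[{"tx": -3.3,"ty": -3.0,"tz": 0,"ax": 0,"ay": 0,"az": -0.4,"grip": 1}])

```text
clock: 0.4
tool_pos: [0.2115, 0.5857, 0.2346]
eef_rot: [179.8, -0.3, 163.5]
ft_force: [-0.4, 1.0, 0.9]
gripper_width: 1.0
```

carry_out(moves=[{"tx": -3.3,"ty": -3.0,"tz": 0,"ax": 0,"ay": 0,"az": -0.4,"grip": 1},{"tx": -3.3,"ty": -3.0,"tz": 0,"ax": 0,"ay": 0,"az": -0.4,"grip": 1},{"tx": -3.3,"ty": -3.0,"tz": 0,"ax": 0,"ay": 0,"az": -0.4,"grip": 1},{"tx": -3.3,"ty": -3.0,"tz": 0,"ax": 0,"ay": 0,"az": -0.4,"grip": 1},{"tx": -3.3,"ty": -3.0,"tz": 0,"ax": 0,"ay": 0,"az": -0.4,"grip": 1},{"tx": -3.3,"ty": -3.0,"tz": 0,"ax": 0,"ay": 0,"az": -0.4,"grip": 1},{"tx": -3.3,"ty": -3.0,"tz": 0,"ax": 0,"ay": 0,"az": -0.4,"grip": 1},{"tx": -3.3,"ty": -3.0,"tz": 0,"ax": 0,"ay": 0,"az": -0.4,"grip": 1}])

```text
clock: 1.2
tool_pos: [0.4074, 0.278, 0.235]
eef_rot: [180.0, 0.0, 166.2]
ft_force: [1.4, 0.5, 0.2]
gripper_width: 1.001
```

```bash
python3 -c "
from h import *
plan((0.514,0.0717,0.235),166.5)"
```

```text
clock 1.2 pos [0.4074 0.278  0.235 ] rot [1.7997e+02 3.0000e-02 1.6622e+02] F [1.39 0.49 0.19] w 1.001
j [-22.  12. -18. 111.   4.  58.  35.]
shift cm [-15.27 -17.5    0.  ] turn [ 0.03  0.03 -0.28] len 23.23
```

carry_out(moves=[{"tx": -3.0,"ty": -3.4,"tz": 0,"ax": 0,"ay": 0,"az": 0,"grip": 1},{"tx": -3.0,"ty": -3.4,"tz": 0,"ax": 0,"ay": 0,"az": 0,"grip": 1},{"tx": -3.0,"ty": -3.4,"tz": 0,"ax": 0,"ay": 0,"az": 0,"grip": 1},{"tx": -3.0,"ty": -3.4,"tz": 0,"ax": 0,"ay": 0,"az": 0,"grip": 1},{"tx": -3.0,"ty": -3.4,"tz": 0,"ax": 0,"ay": 0,"az": 0,"grip": 1},{"tx": 0,"ty": 0,"tz": 0,"ax": 0,"ay": 0,"az": 0,"grip": 1},{"tx": 0,"ty": 0,"tz": 0,"ax": 0,"ay": 0,"az": 0,"grip": 1}])

```text
clock: 1.9
tool_pos: [0.512, 0.0775, 0.2346]
eef_rot: [180.0, -0.0, 166.0]
ft_force: [-0.5, 0.7, 0.0]
gripper_width: 0.999
```

```bash
python3 -c "
from h import *
plan((0.514,0.0717,0.235),166.5)
W=snap('wrist','w1')"
```

```text
clock 1.9 pos [0.512  0.0775 0.2346] rot [ 1.8000e+02 -1.0000e-02  1.6601e+02] F [-0.46  0.67  0.01] w 0.999
j [ -4.  14.  -9. 108.   2.  58.  62.]
shift cm [-0.34 -0.52 -0.04] turn [ 0.   -0.01 -0.49] len 0.62
```

View pics/w1.png

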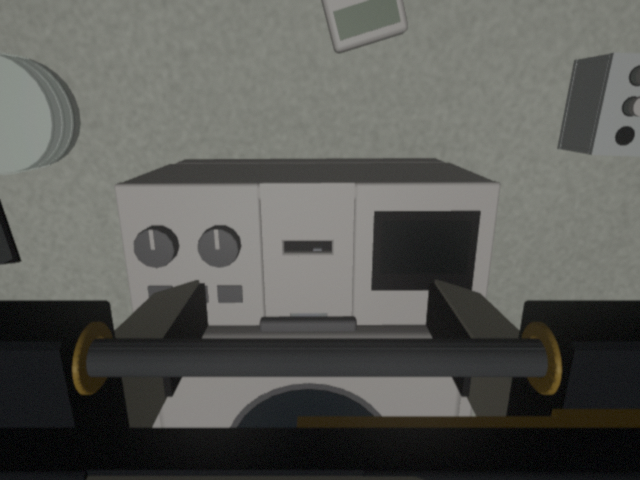

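Run:
```python
from h import *
s=snap("wrist","w2");g=cv2.cvtColor(s["image"],cv2.COLOR_RGB2GRAY)
cv2.imwrite("pics/w2z.png",cv2.resize(s["image"][225:270,265:350,::-1],None,fx=9,fy=9,interpolation=cv2.INTER_CUBIC))
c=g[230:265,265:350];_,m=cv2.threshold(c,0,255,cv2.THRESH_BINARY_INV+cv2.THRESH_OTSU)
m=cv2.morphologyEx(m,cv2.MORPH_CLOSE,np.ones((5,5)))
for k in cv2.findContours(m,cv2.RETR_EXTERNAL,cv2.CHAIN_APPROX_NONE)[0]:
    if cv2.contourArea(k)>150:
        r=cv2.minAreaRect(k);b=cv2.boxPoints(r)+[265,230];print(r,b.tolist())
        ctr=np.array(r[0])+[265,230];print("slot",on(s,ctr,.14))
        P=[on(s,q,.14)[:2] for q in b];print(np.round(P,4).tolist())
# deck front edge pts
a=on(s,(123,184),.14);b=on(s,(495,184),.14);print(a,b,np.degrees(np.arctan2(*(a-b)[:2])))
```

```text
((39.999996185302734, 17.999998092651367), (47.99999237060547, 11.999998092651367), -0.0) [[281.0, 253.99999618530273], [281.0, 241.99999904632568], [328.99999237060547, 242.0], [328.99999237060547, 253.99999618530273]]
slot [0.51421467 0.07265353 0.14      ]
[[0.5145, 0.0572], [0.5069, 0.0593], [0.514, 0.088], [0.5216, 0.0862]]
[ 0.44991722 -0.02180859  0.14      ] [0.50234035 0.19146818 0.14      ] -166.19054055974152
```

View pics/w2z.png

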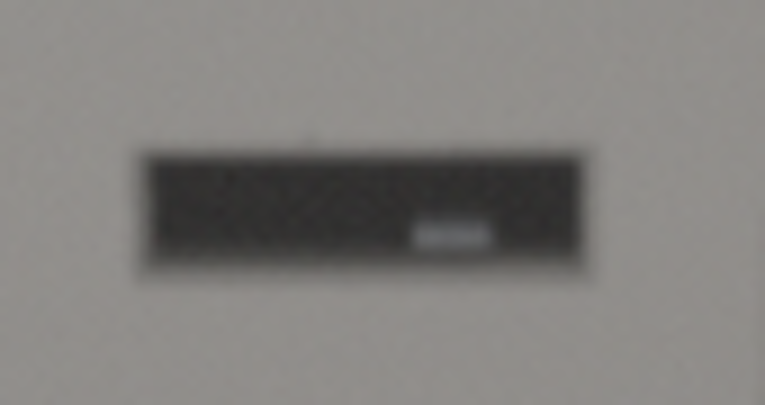

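Run:
```python
from h import *
s=dict(np.load("pics/w2.npz"));s=dict(camera_matrix=s["K"],rvec=s["r"],tvec=s["t"])
T=dict(np.load("pics/topA.npz"));imT=T["im"];T=dict(camera_matrix=T["K"],rvec=T["r"],tvec=T["t"])
yw=np.radians(-13.7);ex=np.array([np.cos(yw),np.sin(yw)]);ey=np.array([-ex[1],ex[0]]);S0=np.array([.5143,.0724])
for u in (412,453,495):
  for v in (222,250):
    uv=(265+(u+.5)/9-.5,225+(v+.5)/9-.5)
    for z in (.115,.106,.097,.078):
        p=on(s,uv,z)[:2]-S0;print(u,v,z,(p@ex*1000).round(1),(p@ey*1000).round(1))
print(imT[240:250,258:280].mean(2).astype(int))
for u in (266.,267,268,269):
    p=on(T,(u,244.5),.106)[:2]-S0;print(u,p@ex*1000,p@ey*1000)
```

```text
412 222 0.115 9.3 3.1
412 222 0.106 12.4 3.0
412 222 0.097 15.4 2.9
412 222 0.078 22.0 2.6
412 250 0.115 11.5 3.1
412 250 0.106 14.7 3.0
412 250 0.097 17.8 2.9
412 250 0.078 24.5 2.6
453 222 0.115 9.3 6.2
453 222 0.106 12.4 6.2
453 222 0.097 15.5 6.2
453 222 0.078 22.0 6.1
453 250 0.115 11.5 6.2
453 250 0.106 14.7 6.2
453 250 0.097 17.8 6.2
453 250 0.078 24.5 6.1
495 222 0.115 9.3 9.4
495 222 0.106 12.4 9.5
495 222 0.097 15.5 9.6
495 222 0.078 22.0 9.7
495 250 0.115 11.5 9.4
495 250 0.106 14.7 9.5
495 250 0.097 17.9 9.6
495 250 0.078 24.5 9.7
[[134 135 135 134 131 130 132 133 135 135 135 135 136 136 135 136 136 135
  136 135 136 136]
 [135 136 135 128 113 109 114 121 126 130 132 132 134 135 135 135 136 135
  135 136 136 136]
 [135 134 134 120  86  68  75  88 102 110 115 120 125 129 131 133 134 135
  135 136 135 136]
 [136 135 131 111  67  35  36  51  73  84  89  93  98 104 112 118 124 128
  132 135 136 137]
 [135 135 129 103  62  34  28  45  74  85  81  71  57  59  69  82  94 106
  124 134 136 136]
 [136 135 130 110  87  66  56  64  84  90  87  67  39  26  31  39  50  76
  115 132 136 136]
 [136 136 134 127 120 107  98  98 102 102  94  73  47  31  25  23  33  71
  117 133 136 136]
 [136 135 135 134 133 130 127 125 124 120 114  98  82  67  57  46  51  88
  123 135 136 135]
 [136 135 136 136 135 135 135 135 133 133 130 125 118 108 101  90  90 110
  129 135 136 136]
 [135 135 135 136 136 136 136 136 135 135 135 134 133 131 128 124 122 128
  134 136 136 133]]
266.0 3.214443423409932 8.006874199545432
267 3.736690402620354 5.84095004163548
268 4.258951834988175 3.6749659418896825
269 4.7812277211132725 1.508921897819599
```

```bash
python3 -c "
from h import *
plan((0.4578,-0.340,0.235),83.1)"
```

```text
clock 2.0 pos [0.5112 0.08   0.2346] rot [ 1.7997e+02 -4.0000e-02  1.6628e+02] F [-0.27  0.73  0.81] w 0.997
j [ -4.  14.  -9. 108.   2.  58.  62.]
shift cm [ -4.78 -42.07  -0.06] turn [-0.000e+00 -5.000e-02  8.318e+01] len 42.34
```

carry_out(moves=[{"tx": -0.6,"ty": -5.0,"tz": 0,"ax": 0,"ay": 0,"az": 0,"grip": 0.6},{"tx": -0.6,"ty": -4.9,"tz": 0,"ax": 0,"ay": 0,"az": 0,"grip": 0.6},{"tx": -0.6,"ty": -4.9,"tz": 0,"ax": 0,"ay": 0,"az": 0,"grip": 0.6},{"tx": -0.6,"ty": -4.9,"tz": 0,"ax": 0,"ay": 0,"az": 0,"grip": 0.6},{"tx": -0.6,"ty": -4.9,"tz": 0,"ax": 0,"ay": 0,"az": 0,"grip": 0.6},{"tx": -0.6,"ty": -4.9,"tz": 0,"ax": 0,"ay": 0,"az": 0,"grip": 0.6},{"tx": -0.6,"ty": -4.9,"tz": 0,"ax": 0,"ay": 0,"az": 0,"grip": 0.6},{"tx": -0.6,"ty": -4.9,"tz": 0,"ax": 0,"ay": 0,"az": 0,"grip": 0.6}])

```text
clock: 2.8
tool_pos: [0.4652, -0.3137, 0.235]
eef_rot: [180.0, 0.0, 166.4]
ft_force: [0.3, -0.5, 0.2]
gripper_width: 0.599
```

carry_out(moves=[{"tx": 0,"ty": -2.7,"tz": 0,"ax": 0,"ay": 0,"az": 8.5,"grip": 0.6},{"tx": 0,"ty": 0,"tz": 0,"ax": 0,"ay": 0,"az": 8.5,"grip": 0.6},{"tx": 0,"ty": 0,"tz": 0,"ax": 0,"ay": 0,"az": 8.5,"grip": 0.6},{"tx": 0,"ty": 0,"tz": 0,"ax": 0,"ay": 0,"az": 8.5,"grip": 0.6},{"tx": 0,"ty": 0,"tz": 0,"ax": 0,"ay": 0,"az": 8.5,"grip": 0.6},{"tx": 0,"ty": 0,"tz": 0,"ax": 0,"ay": 0,"az": 8.5,"grip": 0.6},{"tx": 0,"ty": 0,"tz": 0,"ax": 0,"ay": 0,"az": 8.5,"grip": 0.6},{"tx": 0,"ty": 0,"tz": 0,"ax": 0,"ay": 0,"az": 8.5,"grip": 0.6}])

```text
clock: 3.6
tool_pos: [0.4593, -0.3379, 0.2346]
eef_rot: [180.0, -0.1, 98.1]
ft_force: [-0.0, -0.2, 0.9]
gripper_width: 0.599
```

carry_out(moves=[{"tx": 0,"ty": 0,"tz": 0,"ax": 0,"ay": 0,"az": 8.0,"grip": 0.6},{"tx": 0,"ty": 0,"tz": 0,"ax": 0,"ay": 0,"az": 7.2,"grip": 0.6},{"tx": 0,"ty": 0,"tz": 0,"ax": 0,"ay": 0,"az": 0,"grip": 0.6},{"tx": 0,"ty": 0,"tz": 0,"ax": 0,"ay": 0,"az": 0,"grip": 0.6}])

```text
clock: 4.0
tool_pos: [0.459, -0.3387, 0.2347]
eef_rot: [180.0, -0.0, 83.3]
ft_force: [0.6, -0.4, 0.2]
gripper_width: 0.602
```

```bash
python3 -c "
from h import *
W=snap('wrist','w3')
plan((0.4578,-0.340,0.235),83.1)
"
```

```text
clock 4.05 pos [ 0.4588 -0.3391  0.2347] rot [ 1.7999e+02 -3.0000e-02  8.3280e+01] F [-0.08  0.03  0.05] w 0.596
j [ 17.  19.  21. 102.  -8.  60.  34.]
shift cm [-0.11 -0.09 -0.03] turn [ 0.01 -0.03  0.18] len 0.14
```

View pics/w3.png

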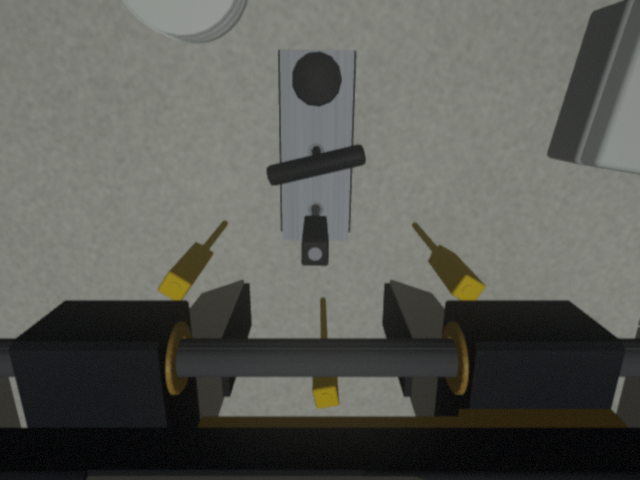

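The rod's handle top is at (315,253), square to the jaws, and its hole mouth is near (316,211). The yellow rods lie outside the jaws. I'll cast rays through both points.

```bash
python3 -c "
from h import *
W=snap('wrist','w3b');im=W['image']
cv2.imwrite('pics/w3z.png',cv2.resize(im[195:275,285:350,::-1],None,fx=7,fy=7,interpolation=cv2.INTER_CUBIC))
o=bot.observe();print(o['tool_pos'])
for uv in [(315,253),(315,254)]: print('top',on(W,uv,.155))
print('hole',on(W,(316,211),.045))
for q in [(279,50),(355,50),(280,232),(352,232)]: print(on(W,q,.045))
"
```

```text
[ 0.45862401 -0.33939068  0.23471359]
top [ 0.45721217 -0.34044893  0.155     ]
top [ 0.45713961 -0.34106222  0.155     ]
hole [ 0.45736903 -0.34224387  0.045     ]
[ 0.44431197 -0.21577408  0.045     ]
[ 0.50090135 -0.22241478  0.045     ]
[ 0.42490146 -0.35687992  0.045     ]
[ 0.48555456 -0.36397739  0.045     ]
```

View pics/w3z.png

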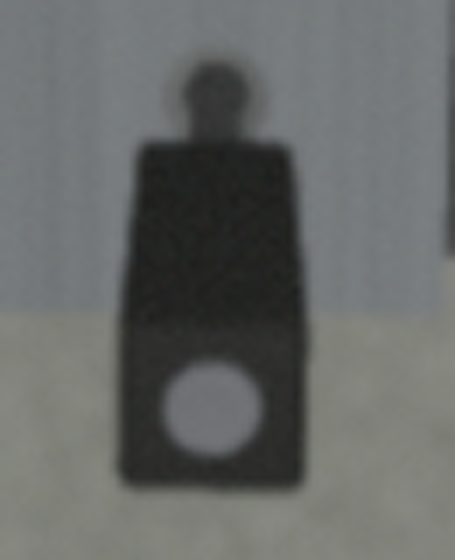

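carry_out(moves=[{"tx": -0.1,"ty": -0.1,"tz": 2,"ax": 0,"ay": 0,"az": 0,"grip": 0.5},{"tx": 0,"ty": 0,"tz": 3,"ax": 0,"ay": 0,"az": 0,"grip": 0.5},{"tx": 0,"ty": 0,"tz": 3,"ax": 0,"ay": 0,"az": 0,"grip": 0.5},{"tx": 0,"ty": 0,"tz": 2,"ax": 0,"ay": 0,"az": 0,"grip": 0.5},{"tx": 0,"ty": 0,"tz": 2,"ax": 0,"ay": 0,"az": 0,"grip": 0.5},{"tx": 0,"ty": 0,"tz": 0,"ax": 0,"ay": 0,"az": 0,"grip": 0.5},{"tx": 0,"ty": 0,"tz": 0,"ax": 0,"ay": 0,"az": 0,"grip": 0.5}])

```text
clock: 4.8
tool_pos: [0.457, -0.3411, 0.1148]
eef_rot: [-180.0, -0.0, 83.0]
ft_force: [0.3, 0.1, 1.2]
gripper_width: 0.504
```

```bash
python3 -c "
from h import *
W=snap('wrist','w4')
plan((0.4575,-0.3405,0.114),83.1)
"
```

```text
clock 4.85 pos [ 0.4576 -0.3415  0.1156] rot [1.7994e+02 2.0000e-02 8.3030e+01] F [0.92 0.37 0.53] w 0.502
j [ 19.  28.  19. 107. -12.  47.  37.]
shift cm [ 0.1  -0.02  0.16] turn [ 0.06  0.02 -0.07] len 0.19
```

View pics/w4.png

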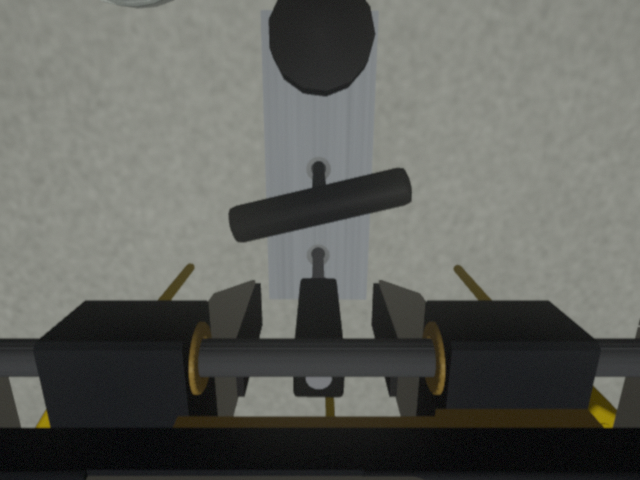

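carry_out(moves=[{"tx": 0,"ty": 0,"tz": 0,"ax": 0,"ay": 0,"az": 0,"grip": 0.1},{"tx": 0,"ty": 0,"tz": 0,"ax": 0,"ay": 0,"az": 0,"grip": 0.1},{"tx": 0,"ty": 0,"tz": 0,"ax": 0,"ay": 0,"az": 0,"grip": 0.1},{"tx": 0,"ty": 0,"tz": 0,"ax": 0,"ay": 0,"az": 0,"grip": 0.1},{"tx": 0,"ty": 0,"tz": 0,"ax": 0,"ay": 0,"az": 0,"grip": 0.1}], force=25)

```text
clock: 5.35
tool_pos: [0.4573, -0.3412, 0.115]
eef_rot: [180.0, 0.0, 83.0]
ft_force: [-0.4, -0.5, 1.9]
gripper_width: 0.171
```

```bash
python3 -c "
from h import *
plan((0.4575,-0.3405,0.114),83.1)
"
```

```text
clock 5.35 pos [ 0.4573 -0.3412  0.115 ] rot [1.7997e+02 1.0000e-02 8.3000e+01] F [-0.39 -0.53  1.9 ] w 0.171
j [ 19.  28.  19. 107. -12.  47.  37.]
shift cm [0.07 0.02 0.1 ] turn [ 0.03  0.01 -0.1 ] len 0.13
```

carry_out(moves=[{"tx": 0,"ty": 0,"tz": -1,"ax": 0,"ay": 0,"az": 0,"grip": 0.1},{"tx": 0,"ty": 0,"tz": -2,"ax": 0,"ay": 0,"az": 0,"grip": 0.1},{"tx": 0,"ty": 0,"tz": -2.5,"ax": 0,"ay": 0,"az": 0,"grip": 0.1},{"tx": 0,"ty": 0,"tz": -3,"ax": 0,"ay": 0,"az": 0,"grip": 0.1},{"tx": 0,"ty": 0,"tz": -4,"ax": 0,"ay": 0,"az": 0,"grip": 0.1},{"tx": 0,"ty": 0,"tz": -4,"ax": 0,"ay": 0,"az": 0,"grip": 0.1},{"tx": 0,"ty": 0,"tz": -2,"ax": 0,"ay": 0,"az": 0,"grip": 0.1},{"tx": 0,"ty": 0,"tz": 0,"ax": 0,"ay": 0,"az": 0,"grip": 0.1}], force=25)

```text
clock: 6.15
tool_pos: [0.4585, -0.3425, 0.3041]
eef_rot: [179.6, 0.2, 83.0]
ft_force: [-0.1, -1.4, -0.6]
gripper_width: 0.171
```

```bash
python3 -c "
from h import *
W=snap('wrist','w5')
S=snap('scene','s5')
plan((0.5143,0.0724,0.30),166.3)
"
```

```text
clock 6.25 pos [ 0.4568 -0.3409  0.2998] rot [ 1.7998e+02 -1.0000e-02  8.3000e+01] F [-0.17  0.74 -1.51] w 0.175
j [16. 16. 22. 98. -6. 68. 33.]
shift cm [ 4.172e+01  6.700e-01 -2.000e-02] turn [ 2.00e-02  1.00e-02 -8.33e+01] len 41.73
```

View pics/w5.png

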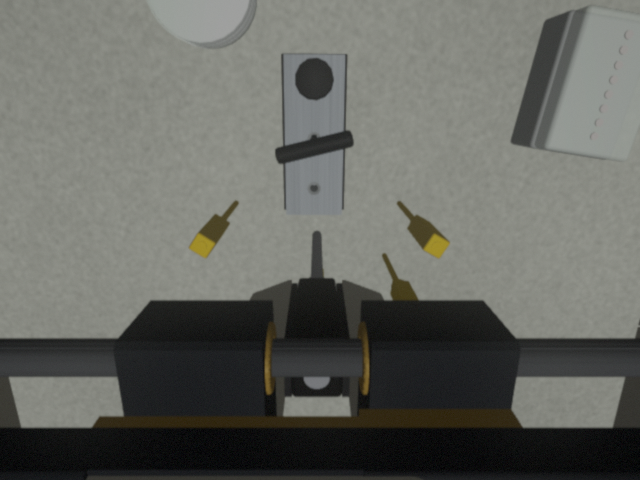

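View pics/s5.png

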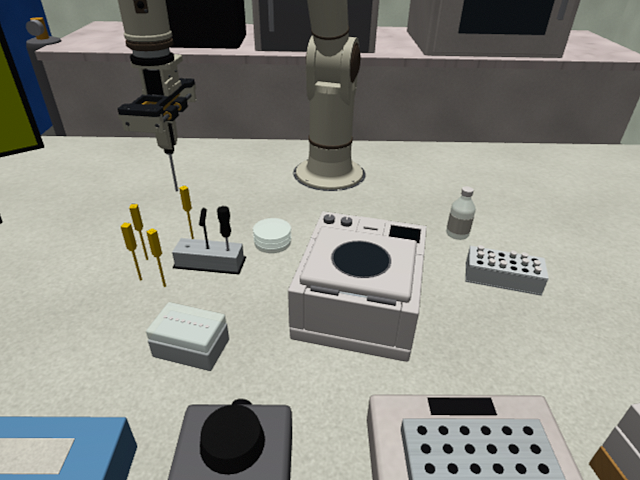

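carry_out(moves=[{"tx": 2.5,"ty": 0,"tz": 0,"ax": 0,"ay": 0,"az": 0,"grip": 0.1},{"tx": 4.5,"ty": 0.1,"tz": 0,"ax": 0,"ay": 0,"az": 0,"grip": 0.1},{"tx": 5,"ty": 0.1,"tz": 0,"ax": 0,"ay": 0,"az": -5,"grip": 0.1},{"tx": 5,"ty": 0.5,"tz": 0,"ax": 0,"ay": 0,"az": 0,"grip": 0.1},{"tx": 5,"ty": 0.5,"tz": 0,"ax": 0,"ay": 0,"az": 0,"grip": 0.1},{"tx": 5,"ty": 0.5,"tz": 0,"ax": 0,"ay": 0,"az": 0,"grip": 0.1},{"tx": 5,"ty": 0.5,"tz": 0,"ax": 0,"ay": 0,"az": 0,"grip": 0.1},{"tx": 5,"ty": 0.5,"tz": 0,"ax": 0,"ay": 0,"az": 0,"grip": 0.1}], force=25)

```text
clock: 7.05
tool_pos: [0.5058, 0.0274, 0.2978]
eef_rot: [-179.8, 0.0, 88.0]
ft_force: [1.2, -0.1, -0.9]
gripper_width: 0.17
```

```bash
python3 -c "
from h import *
plan((0.5156,0.0777,0.30),166.3)
"
```

```text
clock 7.05 pos [0.5058 0.0274 0.2978] rot [-1.798e+02  3.000e-02  8.799e+01] F [ 1.24 -0.08 -0.86] w 0.17
j [-12.   9.   6. 106.  -1.  66.  -7.]
shift cm [ 5.06  0.8  -0.22] turn [ -0.18  -0.11 -78.31] len 5.13
```

carry_out(moves=[{"tx": 2.5,"ty": 0.4,"tz": 0,"ax": 0,"ay": 0,"az": 0,"grip": 0.1},{"tx": 2.5,"ty": 0.4,"tz": 0,"ax": 0,"ay": 0,"az": -8.3,"grip": 0.1},{"tx": 0,"ty": 0,"tz": 0,"ax": 0,"ay": 0,"az": -8.5,"grip": 0.1},{"tx": 0,"ty": 0,"tz": 0,"ax": 0,"ay": 0,"az": -8.5,"grip": 0.1},{"tx": 0,"ty": 0,"tz": 0,"ax": 0,"ay": 0,"az": -8.5,"grip": 0.1},{"tx": 0,"ty": 0,"tz": 0,"ax": 0,"ay": 0,"az": -8.5,"grip": 0.1},{"tx": 0,"ty": 0,"tz": 0,"ax": 0,"ay": 0,"az": -8.5,"grip": 0.1},{"tx": 0,"ty": 0,"tz": 0,"ax": 0,"ay": 0,"az": -8.5,"grip": 0.1}])

```text
clock: 7.85
tool_pos: [0.5156, 0.075, 0.2974]
eef_rot: [-179.8, -0.2, 147.7]
ft_force: [0.4, 0.6, -0.4]
gripper_width: 0.175
```

carry_out(moves=[{"tx": 0,"ty": 0,"tz": 0,"ax": 0,"ay": 0,"az": -8.5,"grip": 0.1},{"tx": 0,"ty": 0,"tz": 0,"ax": 0,"ay": 0,"az": -8.5,"grip": 0.1},{"tx": 0,"ty": 0,"tz": 0,"ax": 0,"ay": 0,"az": -2,"grip": 0.1},{"tx": 0,"ty": 0,"tz": 0,"ax": 0,"ay": 0,"az": 0,"grip": 0.1},{"tx": 0,"ty": 0,"tz": 0,"ax": 0,"ay": 0,"az": 0,"grip": 0.1},{"tx": 0,"ty": 0,"tz": 0,"ax": 0,"ay": 0,"az": 0,"grip": 0.1}])

```text
clock: 8.45
tool_pos: [0.5165, 0.0751, 0.2989]
eef_rot: [-180.0, -0.1, 166.2]
ft_force: [-0.0, 0.4, -0.5]
gripper_width: 0.175
```

```bash
python3 -c "
from h import *
W=snap('wrist','w6')
plan((0.5156,0.0777,0.265),166.3)
"
```

```text
clock 8.5 pos [0.5167 0.0751 0.2992] rot [-1.7998e+02 -5.0000e-02  1.6626e+02] F [-0.28 -1.28 -0.18] w 0.173
j [ -8.  10.  -3. 103.   1.  66.  64.]
shift cm [0.16 0.22 3.42] turn [-0.02 -0.05 -0.04] len 3.43
```

View pics/w6.png

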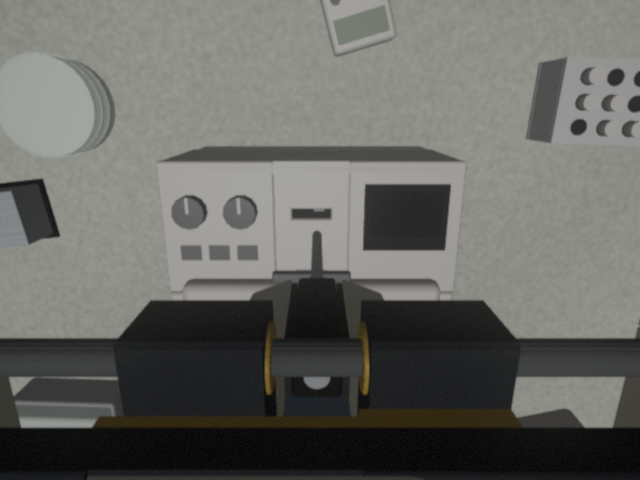

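Rod tip is at (317,233) and the slot at (311,213), still about 5 cm below it. I'll lower to about 1 cm above the deck and compare both in the same picture.

carry_out(moves=[{"tx": 0.1,"ty": 0.2,"tz": 1.5,"ax": 0,"ay": 0,"az": 0,"grip": 0.1},{"tx": 0,"ty": 0,"tz": 1.3,"ax": 0,"ay": 0,"az": 0,"grip": 0.1},{"tx": 0,"ty": 0,"tz": 1.1,"ax": 0,"ay": 0,"az": 0,"grip": 0.1},{"tx": 0,"ty": 0,"tz": 0,"ax": 0,"ay": 0,"az": 0,"grip": 0.1},{"tx": 0,"ty": 0,"tz": 0,"ax": 0,"ay": 0,"az": 0,"grip": 0.1},{"tx": 0,"ty": 0,"tz": 0,"ax": 0,"ay": 0,"az": 0,"grip": 0.1}])

```text
clock: 9.1
tool_pos: [0.5169, 0.0774, 0.2612]
eef_rot: [180.0, 0.0, 166.3]
ft_force: [-0.6, -0.5, -1.1]
gripper_width: 0.172
```

```bash
python3 -c "
from h import *
W=snap('wrist','w7');im=W['image']
cv2.imwrite('pics/w7z.png',cv2.resize(im[195:275,270:360,::-1],None,fx=8,fy=7.5 and 8,interpolation=cv2.INTER_CUBIC)[:600])
T=snap('top','t7')
cv2.imwrite('pics/t7z.png',cv2.resize(T['image'][215:275,220:320,::-1],None,fx=8,fy=8,interpolation=cv2.INTER_CUBIC))
plan((0.5156,0.0777,0.265),166.3)
"
```

```text
clock 9.2 pos [0.5169 0.0774 0.2614] rot [1.7997e+02 6.0000e-02 1.6629e+02] F [ 1.05  0.41 -1.15] w 0.173
j [ -8.  12.  -4. 106.   1.  62.  64.]
shift cm [ 0.14 -0.   -0.36] turn [ 0.03  0.06 -0.01] len 0.39
```

View pics/w7z.png

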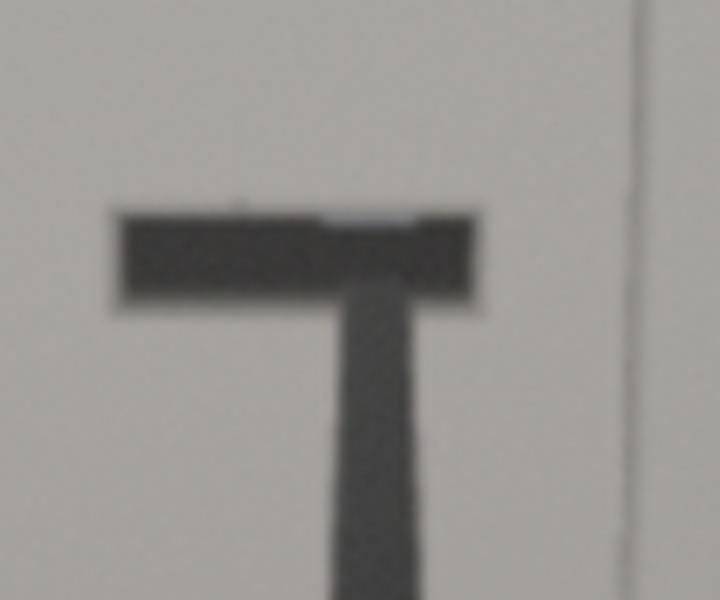

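View pics/t7z.png

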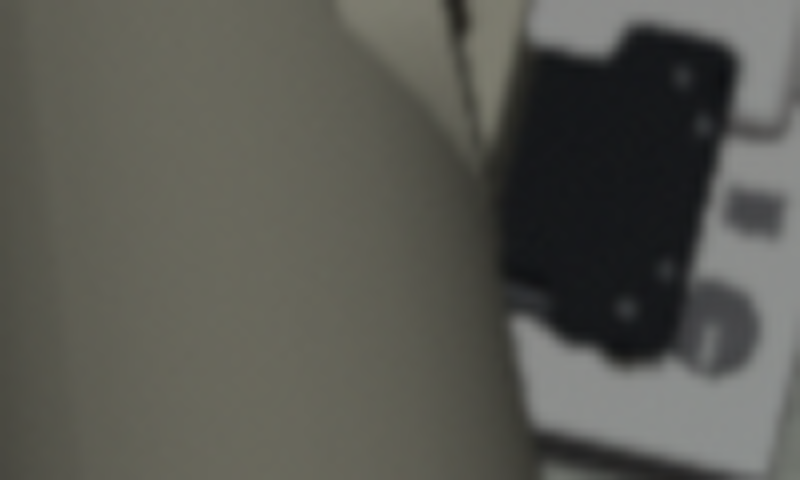

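```bash
python3 -c "
from h import *
d=np.load('pics/w7.npz');W=dict(camera_matrix=d['K'],rvec=d['r'],tvec=d['t'])
px=lambda u,v:(270+(u+.5)/8-.5,195+(v+.5)/8-.5)
yw=np.radians(-13.7);ex=np.array([np.cos(yw),np.sin(yw)]);ey=np.array([-ex[1],ex[0]])
q=[on(W,px(*a),.14)[:2] for a in [(119,214),(475,214),(475,302),(119,302)]]
c=np.mean(q,0);print('slot',c,[((x-c)@ex*1e3).round(1) for x in q],[((x-c)@ey*1e3).round(1) for x in q])
for v in (278,282,286):
  t=on(W,px(375,v),.1514)[:2]+.0028*ex   # near rim is toward -ex
  print('tip',t,(t-c)@ex*1e3,(t-c)@ey*1e3)
for z in (.115,.106,.097): 
  p=on(W,px(368,220),z)[:2]-c;print('tab',z,p@ex*1e3,p@ey*1e3)
"
```

```text
slot [0.51413472 0.07272669] [np.float64(-3.9), np.float64(-3.9), np.float64(3.9), np.float64(3.9)] [np.float64(-14.9), np.float64(15.0), np.float64(15.0), np.float64(-15.1)]
tip [0.51685954 0.07882089] 1.2039505177049905 6.566158226712718
tip [0.51718744 0.07874102] 1.5414402920963095 6.566220252585279
tip [0.51751558 0.0786611 ] 1.8791743580532738 6.566282323355193
tab 0.115 3.5173031009705267 5.960661817105243
tab 0.106 5.984814299892744 5.950538393705334
tab 0.097 8.45232549881485 5.940414970305399
```

carry_out(moves=[{"tx": 0.15,"ty": -0.1,"tz": 0,"ax": 0,"ay": 0,"az": 0,"grip": 0.1},{"tx": 0,"ty": 0,"tz": 0.4,"ax": 0,"ay": 0,"az": 0,"grip": 0.1},{"tx": 0,"ty": 0,"tz": 0.4,"ax": 0,"ay": 0,"az": 0,"grip": 0.1},{"tx": 0,"ty": 0,"tz": 0.2,"ax": 0,"ay": 0,"az": 0,"grip": 0.1},{"tx": 0,"ty": 0,"tz": 0,"ax": 0,"ay": 0,"az": 0,"grip": 0.1},{"tx": 0,"ty": 0,"tz": 0,"ax": 0,"ay": 0,"az": 0,"grip": 0.1}])

```text
clock: 9.8
tool_pos: [0.5147, 0.0767, 0.2506]
eef_rot: [-180.0, -0.0, 166.3]
ft_force: [0.0, -1.4, 0.4]
gripper_width: 0.173
```

```bash
python3 -c "
from h import *
W=snap('wrist','w8');im=W['image']
cv2.imwrite('pics/w8z.png',cv2.resize(im[195:275,270:360,::-1],None,fx=8,fy=7.5 and 8,interpolation=cv2.INTER_CUBIC)[:600])
plan()
"
```

```text
clock 9.85 pos [0.5148 0.0768 0.2507] rot [ 1.800e+02 -1.000e-02  1.663e+02] F [-0.41  0.34 -1.16] w 0.175
j [ -8.  13.  -4. 107.   1.  60.  64.]
shift cm [0. 0. 0.] turn [0. 0. 0.] len 0.0
```

View pics/w8z.png

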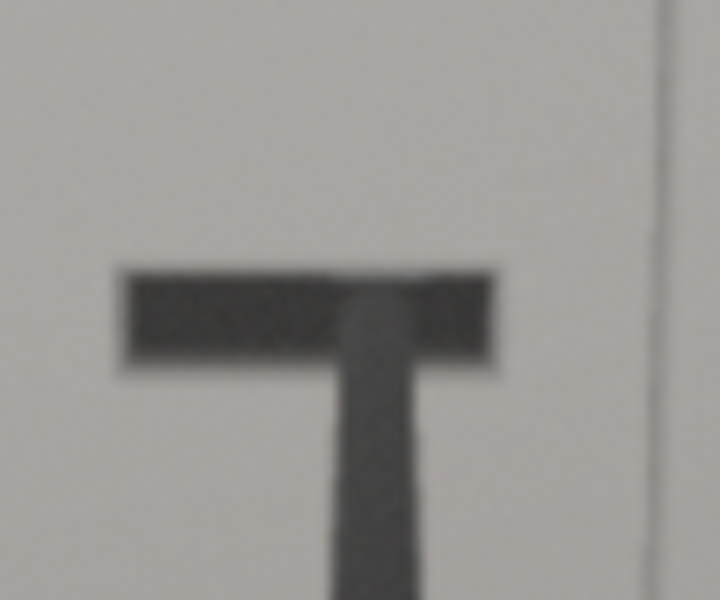

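The tip is at deck level and inside the slot outline (rows 270-360, tip rim at ~286), so it's centred in x to about 0.4 mm. Descending slowly.

carry_out(moves=[{"tx": 0,"ty": 0,"tz": 0.2,"ax": 0,"ay": 0,"az": 0,"grip": 0.1},{"tx": 0,"ty": 0,"tz": 0.2,"ax": 0,"ay": 0,"az": 0,"grip": 0.1},{"tx": 0,"ty": 0,"tz": 0.2,"ax": 0,"ay": 0,"az": 0,"grip": 0.1},{"tx": 0,"ty": 0,"tz": 0,"ax": 0,"ay": 0,"az": 0,"grip": 0.1}])

```text
clock: 10.25
tool_pos: [0.5145, 0.0767, 0.2443]
eef_rot: [-180.0, -0.0, 166.3]
ft_force: [-0.2, 0.2, -0.1]
gripper_width: 0.17
```

carry_out(moves=[{"tx": 0,"ty": 0,"tz": 0.3,"ax": 0,"ay": 0,"az": 0,"grip": 0.1},{"tx": 0,"ty": 0,"tz": 0.3,"ax": 0,"ay": 0,"az": 0,"grip": 0.1},{"tx": 0,"ty": 0,"tz": 0.3,"ax": 0,"ay": 0,"az": 0,"grip": 0.1},{"tx": 0,"ty": 0,"tz": 0,"ax": 0,"ay": 0,"az": 0,"grip": 0.1},{"tx": 0,"ty": 0,"tz": 0,"ax": 0,"ay": 0,"az": 0,"grip": 0.1}])

```text
clock: 10.75
tool_pos: [0.5147, 0.0767, 0.2356]
eef_rot: [-180.0, -0.0, 166.3]
ft_force: [0.2, -0.7, -1.1]
gripper_width: 0.176
```

carry_out(moves=[{"tx": 0,"ty": 0,"tz": 0.2,"ax": 0,"ay": 0,"az": 0,"grip": 0.1},{"tx": 0,"ty": 0,"tz": 0.2,"ax": 0,"ay": 0,"az": 0,"grip": 0.1},{"tx": 0,"ty": 0,"tz": 0.2,"ax": 0,"ay": 0,"az": 0,"grip": 0.1},{"tx": 0,"ty": 0,"tz": 0.2,"ax": 0,"ay": 0,"az": 0,"grip": 0.1},{"tx": 0,"ty": 0,"tz": 0,"ax": 0,"ay": 0,"az": 0,"grip": 0.1}])

```text
clock: 11.25
tool_pos: [0.5145, 0.0767, 0.2273]
eef_rot: [-180.0, -0.0, 166.3]
ft_force: [-0.1, -0.2, 0.3]
gripper_width: 0.172
```

carry_out(moves=[{"tx": 0,"ty": 0,"tz": 0.2,"ax": 0,"ay": 0,"az": 0,"grip": 0.1},{"tx": 0,"ty": 0,"tz": 0.1,"ax": 0,"ay": 0,"az": 0,"grip": 0.1},{"tx": 0,"ty": 0,"tz": 0,"ax": 0,"ay": 0,"az": 0,"grip": 0.1}])

```text
clock: 11.55
tool_pos: [0.5146, 0.0767, 0.2245]
eef_rot: [-180.0, -0.0, 166.3]
ft_force: [0.5, -0.7, -0.6]
gripper_width: 0.175
```

carry_out(moves=[{"tx": 0,"ty": 0,"tz": 0.2,"ax": 0,"ay": 0,"az": 0,"grip": 0.1},{"tx": 0,"ty": 0,"tz": 0.1,"ax": 0,"ay": 0,"az": 0,"grip": 0.1},{"tx": 0,"ty": 0,"tz": 0,"ax": 0,"ay": 0,"az": 0,"grip": 0.1}])

```text
clock: 11.85
tool_pos: [0.5146, 0.0767, 0.2215]
eef_rot: [-180.0, -0.0, 166.3]
ft_force: [-0.6, -0.1, -0.1]
gripper_width: 0.173
```

carry_out(moves=[{"tx": 0,"ty": 0,"tz": 0.2,"ax": 0,"ay": 0,"az": 0,"grip": 0.1},{"tx": 0,"ty": 0,"tz": 0.1,"ax": 0,"ay": 0,"az": 0,"grip": 0.1},{"tx": 0,"ty": 0,"tz": 0,"ax": 0,"ay": 0,"az": 0,"grip": 0.1}])

```text
clock: 12.15
tool_pos: [0.5146, 0.0767, 0.2185]
eef_rot: [-180.0, -0.0, 166.3]
ft_force: [-0.1, -0.1, -0.4]
gripper_width: 0.171
```

carry_out(moves=[{"tx": 0,"ty": 0,"tz": 0.1,"ax": 0,"ay": 0,"az": 0,"grip": 0.1},{"tx": 0,"ty": 0,"tz": 0.1,"ax": 0,"ay": 0,"az": 0,"grip": 0.1},{"tx": 0,"ty": 0,"tz": 0,"ax": 0,"ay": 0,"az": 0,"grip": 0.1}])

```text
clock: 12.45
tool_pos: [0.5147, 0.0767, 0.2165]
eef_rot: [-180.0, -0.0, 166.3]
ft_force: [0.2, -0.1, -0.5]
gripper_width: 0.174
```

carry_out(moves=[{"tx": 0,"ty": 0,"tz": 0.1,"ax": 0,"ay": 0,"az": 0,"grip": 0.1},{"tx": 0,"ty": 0,"tz": 0.1,"ax": 0,"ay": 0,"az": 0,"grip": 0.1},{"tx": 0,"ty": 0,"tz": 0,"ax": 0,"ay": 0,"az": 0,"grip": 0.1}])

```text
clock: 12.75
tool_pos: [0.5147, 0.0767, 0.2145]
eef_rot: [-180.0, -0.0, 166.3]
ft_force: [-0.4, -0.4, -0.7]
gripper_width: 0.17
```

Tip about 35.5 mm below the deck, no contact yet.

carry_out(moves=[{"tx": 0,"ty": 0,"tz": 0.1,"ax": 0,"ay": 0,"az": 0,"grip": 0.1},{"tx": 0,"ty": 0,"tz": 0.1,"ax": 0,"ay": 0,"az": 0,"grip": 0.1},{"tx": 0,"ty": 0,"tz": 0,"ax": 0,"ay": 0,"az": 0,"grip": 0.1}])

```text
clock: 13.05
tool_pos: [0.5147, 0.0767, 0.2125]
eef_rot: [-180.0, -0.0, 166.3]
ft_force: [0.6, 0.4, -0.3]
gripper_width: 0.176
```

carry_out(moves=[{"tx": 0,"ty": 0,"tz": 0.1,"ax": 0,"ay": 0,"az": 0,"grip": 0.1},{"tx": 0,"ty": 0,"tz": 0.1,"ax": 0,"ay": 0,"az": 0,"grip": 0.1},{"tx": 0,"ty": 0,"tz": 0,"ax": 0,"ay": 0,"az": 0,"grip": 0.1}])

```text
clock: 13.35
tool_pos: [0.515, 0.0767, 0.211]
eef_rot: [180.0, 0.0, 166.3]
ft_force: [-1.7, -0.3, 4.2]
gripper_width: 0.171
```

carry_out(moves=[{"tx": 0,"ty": 0,"tz": 0.1,"ax": 0,"ay": 0,"az": 0,"grip": 0.1},{"tx": 0,"ty": 0,"tz": 0.1,"ax": 0,"ay": 0,"az": 0,"grip": 0.1},{"tx": 0,"ty": 0,"tz": 0,"ax": 0,"ay": 0,"az": 0,"grip": 0.1}])

```text
clock: 13.65
tool_pos: [0.5152, 0.0767, 0.2091]
eef_rot: [180.0, 0.0, 166.3]
ft_force: [-1.0, -1.2, 5.4]
gripper_width: 0.168
```

Contact at about 38 mm below the deck, and it yields (4.2 to 5.4 N), so this is the tab. Pressing on in 1 mm steps.

carry_out(moves=[{"tx": 0,"ty": 0,"tz": 0.1,"ax": 0,"ay": 0,"az": 0,"grip": 0.1},{"tx": 0,"ty": 0,"tz": 0,"ax": 0,"ay": 0,"az": 0,"grip": 0.1}])

```text
clock: 13.85
tool_pos: [0.5153, 0.0767, 0.2082]
eef_rot: [180.0, 0.1, 166.3]
ft_force: [-0.8, -0.1, 5.8]
gripper_width: 0.173
```

carry_out(moves=[{"tx": 0,"ty": 0,"tz": 0.1,"ax": 0,"ay": 0,"az": 0,"grip": 0.1},{"tx": 0,"ty": 0,"tz": 0,"ax": 0,"ay": 0,"az": 0,"grip": 0.1}])

```text
clock: 14.05
tool_pos: [0.5154, 0.0767, 0.2074]
eef_rot: [180.0, 0.1, 166.3]
ft_force: [-1.4, -0.4, 6.9]
gripper_width: 0.173
```

carry_out(moves=[{"tx": 0,"ty": 0,"tz": 0.1,"ax": 0,"ay": 0,"az": 0,"grip": 0.1},{"tx": 0,"ty": 0,"tz": 0,"ax": 0,"ay": 0,"az": 0,"grip": 0.1}])

```text
clock: 14.25
tool_pos: [0.5156, 0.0767, 0.2065]
eef_rot: [180.0, 0.1, 166.3]
ft_force: [-0.6, -1.4, 8.1]
gripper_width: 0.173
```

```bash
python3 -c "
from h import *
S=snap('scene','s9');plan()"
```

```text
clock 14.3 pos [0.5156 0.0767 0.2066] rot [1.7997e+02 1.0000e-01 1.6629e+02] F [-0.76  0.12  8.41] w 0.172
j [ -8.  16.  -4. 110.   1.  55.  64.]
shift cm [0. 0. 0.] turn [0. 0. 0.] len 0.0
```

View pics/s9.png

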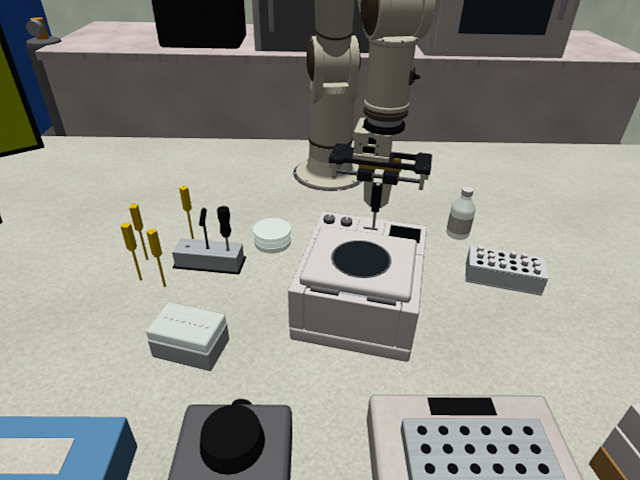

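carry_out(moves=[{"tx": 0,"ty": 0,"tz": 0.05,"ax": 0,"ay": 0,"az": 0,"grip": 0.1},{"tx": 0,"ty": 0,"tz": 0,"ax": 0,"ay": 0,"az": 0,"grip": 0.1}])

```text
clock: 14.5
tool_pos: [0.5156, 0.0767, 0.2062]
eef_rot: [180.0, 0.1, 166.3]
ft_force: [-1.5, -0.2, 8.5]
gripper_width: 0.173
```

```bash
python3 -c "
from h import *
a=np.load('pics/s9.npz')['im'].astype(int);S=snap('scene','s10');d=np.abs(S['image'].astype(int)-a).sum(2);print((d[200:360,280:440]>60).sum())"
```

```text
40
```

carry_out(moves=[{"tx": 0,"ty": 0,"tz": 0.05,"ax": 0,"ay": 0,"az": 0,"grip": 0.1},{"tx": 0,"ty": 0,"tz": 0,"ax": 0,"ay": 0,"az": 0,"grip": 0.1}])

```text
clock: 14.75
tool_pos: [0.5157, 0.0767, 0.2057]
eef_rot: [180.0, 0.1, 166.3]
ft_force: [-0.4, -0.3, 8.6]
gripper_width: 0.17
```

```bash
python3 -c "
from h import *
a=np.load('pics/s9.npz')['im'].astype(int);S=snap('scene','s11');d=np.abs(S['image'].astype(int)-a).sum(2);print((d[200:360,280:440]>60).sum())"
```

```text
1937
```

The picture has changed a lot, so the lid is moving. I'll hold still and look.

carry_out(moves=[{"tx": 0,"ty": 0,"tz": 0,"ax": 0,"ay": 0,"az": 0,"grip": 0.1},{"tx": 0,"ty": 0,"tz": 0,"ax": 0,"ay": 0,"az": 0,"grip": 0.1},{"tx": 0,"ty": 0,"tz": 0,"ax": 0,"ay": 0,"az": 0,"grip": 0.1},{"tx": 0,"ty": 0,"tz": 0,"ax": 0,"ay": 0,"az": 0,"grip": 0.1},{"tx": 0,"ty": 0,"tz": 0,"ax": 0,"ay": 0,"az": 0,"grip": 0.1}])

```text
clock: 15.3
tool_pos: [0.5157, 0.0767, 0.2058]
eef_rot: [180.0, 0.1, 166.3]
ft_force: [-2.2, -1.0, 8.8]
gripper_width: 0.17
```

```bash
python3 -c "
from h import *
S=snap('scene','s12');W=snap('wrist','w12');plan()"
```

```text
clock 15.4 pos [0.5157 0.0767 0.2058] rot [1.7997e+02 1.2000e-01 1.6629e+02] F [-0.73 -0.25  8.19] w 0.175
j [ -8.  16.  -4. 110.   1.  55.  64.]
shift cm [0. 0. 0.] turn [0. 0. 0.] len 0.0
```

View pics/s12.png

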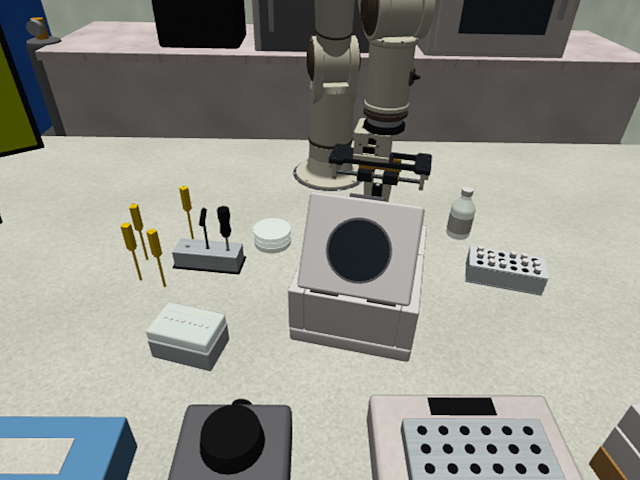

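Lid stands open. Withdraw straight up.

carry_out(moves=[{"tx": 0,"ty": 0,"tz": -0.5,"ax": 0,"ay": 0,"az": 0,"grip": 0.1},{"tx": 0,"ty": 0,"tz": -1,"ax": 0,"ay": 0,"az": 0,"grip": 0.1},{"tx": 0,"ty": 0,"tz": -1,"ax": 0,"ay": 0,"az": 0,"grip": 0.1},{"tx": 0,"ty": 0,"tz": -1,"ax": 0,"ay": 0,"az": 0,"grip": 0.1},{"tx": 0,"ty": 0,"tz": -1,"ax": 0,"ay": 0,"az": 0,"grip": 0.1},{"tx": 0,"ty": 0,"tz": -1.5,"ax": 0,"ay": 0,"az": 0,"grip": 0.1},{"tx": 0,"ty": 0,"tz": -2,"ax": 0,"ay": 0,"az": 0,"grip": 0.1},{"tx": 0,"ty": 0,"tz": -1.4,"ax": 0,"ay": 0,"az": 0,"grip": 0.1}])

```text
clock: 16.2
tool_pos: [0.5151, 0.0768, 0.3004]
eef_rot: [180.0, 0.1, 166.3]
ft_force: [0.3, 0.7, -0.1]
gripper_width: 0.171
```

carry_out(moves=[{"tx": 0,"ty": 0,"tz": 0,"ax": 0,"ay": 0,"az": 8.5,"grip": 0.1},{"tx": 0,"ty": 0,"tz": 0,"ax": 0,"ay": 0,"az": 8.5,"grip": 0.1},{"tx": 0,"ty": 0,"tz": 0,"ax": 0,"ay": 0,"az": 8.5,"grip": 0.1},{"tx": 0,"ty": 0,"tz": 0,"ax": 0,"ay": 0,"az": 8.5,"grip": 0.1},{"tx": 0,"ty": 0,"tz": 0,"ax": 0,"ay": 0,"az": 8.5,"grip": 0.1},{"tx": 0,"ty": 0,"tz": 0,"ax": 0,"ay": 0,"az": 8.5,"grip": 0.1},{"tx": 0,"ty": 0,"tz": 0,"ax": 0,"ay": 0,"az": 8.5,"grip": 0.1},{"tx": 0,"ty": 0,"tz": 0,"ax": 0,"ay": 0,"az": 8.5,"grip": 0.1}])

```text
clock: 17.0
tool_pos: [0.5147, 0.0768, 0.2992]
eef_rot: [180.0, -0.0, 97.9]
ft_force: [0.3, 0.2, 0.2]
gripper_width: 0.17
```

carry_out(moves=[{"tx": 0,"ty": 0,"tz": 0,"ax": 0,"ay": 0,"az": 8.0,"grip": 0.1},{"tx": 0,"ty": 0,"tz": 0,"ax": 0,"ay": 0,"az": 7.3,"grip": 0.1},{"tx": 0,"ty": 0,"tz": 0,"ax": 0,"ay": 0,"az": 0,"grip": 0.1}])

```text
clock: 17.3
tool_pos: [0.5148, 0.0768, 0.2991]
eef_rot: [180.0, -0.0, 82.9]
ft_force: [-0.2, 0.1, -0.3]
gripper_width: 0.171
```

```bash
python3 -c "
from h import *
plan((0.4573,-0.3412,0.30),83.0)
S=snap('scene','s13')"
```

```text
clock 17.3 pos [0.5148 0.0768 0.2991] rot [ 1.7999e+02 -1.0000e-02  8.2940e+01] F [-0.19  0.12 -0.27] w 0.171
j [-16.  10.   5. 104.  -1.  66. -18.]
shift cm [-42.19  -0.57  -0.09] turn [ 0.01 -0.01 -0.06] len 42.19
```

View pics/s13.png

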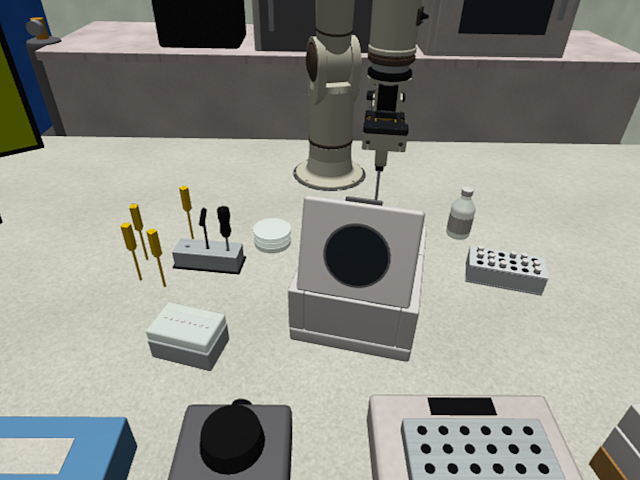

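carry_out(moves=[{"tx": -3,"ty": 0,"tz": 0,"ax": 0,"ay": 0,"az": 0,"grip": 0.1},{"tx": -5,"ty": -0.1,"tz": 0,"ax": 0,"ay": 0,"az": 0,"grip": 0.1},{"tx": -5,"ty": -0.1,"tz": 0,"ax": 0,"ay": 0,"az": 0,"grip": 0.1},{"tx": -5,"ty": -0.1,"tz": 0,"ax": 0,"ay": 0,"az": 0,"grip": 0.1},{"tx": -5,"ty": -0.1,"tz": 0,"ax": 0,"ay": 0,"az": 0,"grip": 0.1},{"tx": -5,"ty": -0.1,"tz": 0,"ax": 0,"ay": 0,"az": 0,"grip": 0.1},{"tx": -5,"ty": -0.1,"tz": 0,"ax": 0,"ay": 0,"az": 0,"grip": 0.1},{"tx": -5,"ty": 0,"tz": 0,"ax": 0,"ay": 0,"az": 0,"grip": 0.1}])

```text
clock: 18.15
tool_pos: [0.4619, -0.3014, 0.2992]
eef_rot: [180.0, -0.0, 83.2]
ft_force: [1.2, 0.9, -0.5]
gripper_width: 0.174
```

carry_out(moves=[{"tx": -3,"ty": 0,"tz": 0,"ax": 0,"ay": 0,"az": 0,"grip": 0.1},{"tx": -1.2,"ty": 0,"tz": 0,"ax": 0,"ay": 0,"az": 0,"grip": 0.1},{"tx": 0,"ty": 0,"tz": 0,"ax": 0,"ay": 0,"az": 0,"grip": 0.1},{"tx": 0,"ty": 0,"tz": 0,"ax": 0,"ay": 0,"az": 0,"grip": 0.1},{"tx": 0,"ty": 0,"tz": 0,"ax": 0,"ay": 0,"az": 0,"grip": 0.1}])

```text
clock: 18.65
tool_pos: [0.4584, -0.3389, 0.2986]
eef_rot: [-180.0, -0.1, 83.2]
ft_force: [-0.3, -0.1, -0.9]
gripper_width: 0.172
```

```bash
python3 -c "
from h import *
plan((0.4573,-0.3412,0.17),83.0)"
```

```text
clock 18.65 pos [ 0.4584 -0.3389  0.2986] rot [-1.800e+02 -8.000e-02  8.323e+01] F [-0.33 -0.1  -0.92] w 0.172
j [16. 16. 22. 98. -6. 68. 33.]
shift cm [-0.26 -0.08 12.86] turn [-0.   -0.08  0.23] len 12.86
```

carry_out(moves=[{"tx": -0.25,"ty": -0.1,"tz": 2,"ax": 0,"ay": 0,"az": 0.2,"grip": 0.1},{"tx": 0,"ty": 0,"tz": 3,"ax": 0,"ay": 0,"az": 0,"grip": 0.1},{"tx": 0,"ty": 0,"tz": 3,"ax": 0,"ay": 0,"az": 0,"grip": 0.1},{"tx": 0,"ty": 0,"tz": 3,"ax": 0,"ay": 0,"az": 0,"grip": 0.1},{"tx": 0,"ty": 0,"tz": 1.7,"ax": 0,"ay": 0,"az": 0,"grip": 0.1},{"tx": 0,"ty": 0,"tz": 0,"ax": 0,"ay": 0,"az": 0,"grip": 0.1},{"tx": 0,"ty": 0,"tz": 0,"ax": 0,"ay": 0,"az": 0,"grip": 0.1},{"tx": 0,"ty": 0,"tz": 0,"ax": 0,"ay": 0,"az": 0,"grip": 0.1}])

```text
clock: 19.45
tool_pos: [0.4573, -0.3437, 0.1733]
eef_rot: [179.9, 0.0, 82.9]
ft_force: [-0.4, 0.7, -0.6]
gripper_width: 0.177
```

```bash
python3 -c "
from h import *
W=snap('wrist','w14');im=W['image']
cv2.imwrite('pics/w14z.png',cv2.resize(im[190:280,270:360,::-1],None,fx=6.6,fy=6.6,interpolation=cv2.INTER_CUBIC))
plan((0.4573,-0.3412,0.17),83.0)"
```

```text
clock 19.5 pos [ 0.4572 -0.3439  0.1733] rot [1.7985e+02 5.0000e-02 8.2840e+01] F [ 0.18 -0.33 -0.57] w 0.172
j [ 18.  24.  21. 105. -10.  53.  36.]
shift cm [ 0.27 -0.03  0.33] turn [ 0.15  0.05 -0.16] len 0.43
```

View pics/w14z.png

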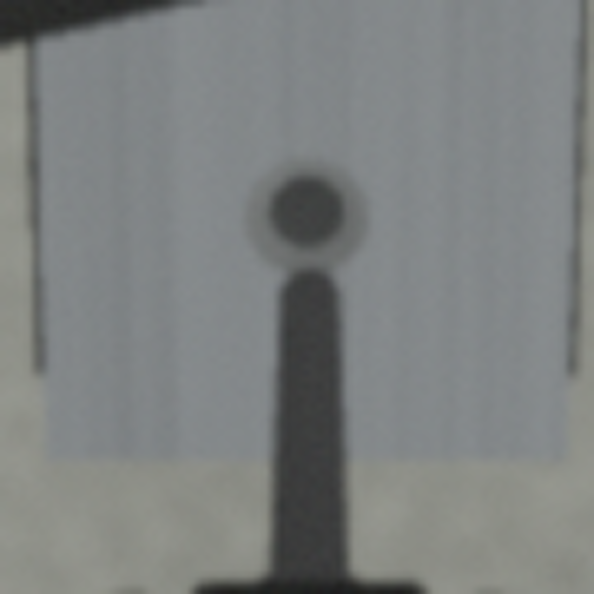

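carry_out(moves=[{"tx": 0.25,"ty": 0,"tz": 0.4,"ax": 0,"ay": 0,"az": 0,"grip": 0.1},{"tx": 0,"ty": 0,"tz": 0.4,"ax": 0,"ay": 0,"az": 0,"grip": 0.1},{"tx": 0,"ty": 0,"tz": 0.2,"ax": 0,"ay": 0,"az": 0,"grip": 0.1},{"tx": 0,"ty": 0,"tz": 0,"ax": 0,"ay": 0,"az": 0,"grip": 0.1},{"tx": 0,"ty": 0,"tz": 0,"ax": 0,"ay": 0,"az": 0,"grip": 0.1},{"tx": 0,"ty": 0,"tz": 0,"ax": 0,"ay": 0,"az": 0,"grip": 0.1}])

```text
clock: 20.1
tool_pos: [0.4564, -0.3413, 0.1617]
eef_rot: [-180.0, 0.0, 82.8]
ft_force: [-0.8, 0.1, 0.1]
gripper_width: 0.173
```

```bash
python3 -c "
from h import *
W=snap('wrist','w15');im=W['image']
cv2.imwrite('pics/w15z.png',cv2.resize(im[190:280,270:360,::-1],None,fx=6.6,fy=6.6,interpolation=cv2.INTER_CUBIC))
plan((0.4573,-0.3412,0.115),83.0)
d=np.load('pics/w14.npz');W=dict(camera_matrix=d['K'],rvec=d['r'],tvec=d['t'])
px=lambda u,v:(270+(u+.5)/6.6-.5,190+(v+.5)/6.6-.5)
print('hole',on(W,px(307,213),.045),'rim',on(W,px(310,268),.0633))"
```

```text
clock 20.15 pos [ 0.4564 -0.3413  0.1618] rot [180.     0.    82.79] F [-0.22 -1.21 -0.59] w 0.172
j [ 18.  24.  20. 106. -11.  52.  36.]
shift cm [0.02 0.09 4.68] turn [ 0.    0.   -0.21] len 4.68
hole [ 0.45723426 -0.3397703   0.045     ] rim [ 0.45744283 -0.34039278  0.0633    ]
```

View pics/w15z.png

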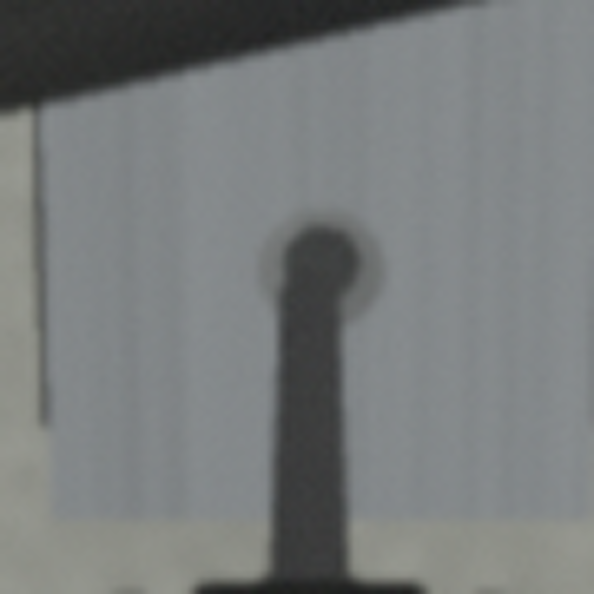

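carry_out(moves=[{"tx": 0,"ty": 0.1,"tz": 0.2,"ax": 0,"ay": 0,"az": 0,"grip": 0.1},{"tx": 0,"ty": 0,"tz": 0.2,"ax": 0,"ay": 0,"az": 0,"grip": 0.1},{"tx": 0,"ty": 0,"tz": 0.2,"ax": 0,"ay": 0,"az": 0,"grip": 0.1},{"tx": 0,"ty": 0,"tz": 0.2,"ax": 0,"ay": 0,"az": 0,"grip": 0.1},{"tx": 0,"ty": 0,"tz": 0.2,"ax": 0,"ay": 0,"az": 0,"grip": 0.1},{"tx": 0,"ty": 0,"tz": 0,"ax": 0,"ay": 0,"az": 0,"grip": 0.1},{"tx": 0,"ty": 0,"tz": 0,"ax": 0,"ay": 0,"az": 0,"grip": 0.1}])

```text
clock: 20.85
tool_pos: [0.4573, -0.3413, 0.1516]
eef_rot: [-180.0, -0.0, 82.8]
ft_force: [-0.7, -0.1, -0.9]
gripper_width: 0.171
```

```bash
python3 -c "
from h import *
W=snap('wrist','w16');im=W['image']
cv2.imwrite('pics/w16z.png',cv2.resize(im[190:280,270:360,::-1],None,fx=6.6,fy=6.6,interpolation=cv2.INTER_CUBIC))
plan((0.4573,-0.3412,0.115),83.0)"
```

```text
clock 20.9 pos [ 0.4574 -0.3414  0.1517] rot [180.     0.    82.79] F [ 0.53 -0.07 -0.38] w 0.172
j [ 18.  25.  20. 106. -11.  51.  36.]
shift cm [ 0.02 -0.01  3.67] turn [ 0.    0.   -0.21] len 3.67
```

View pics/w16z.png

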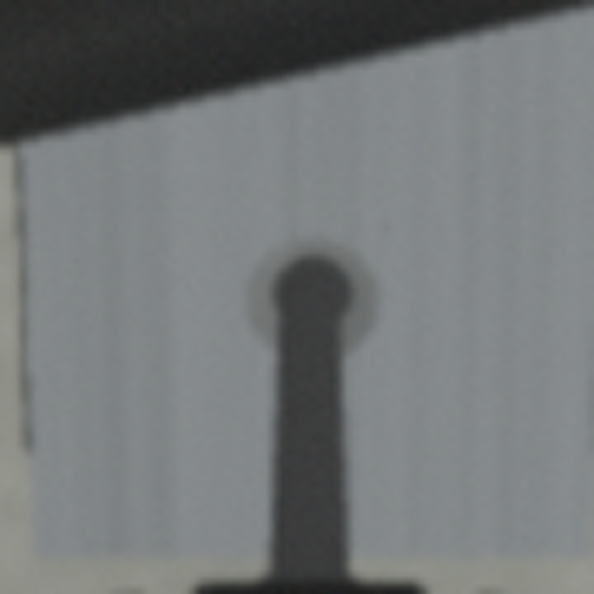

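Centred on the hole, with the tip just inside the mouth and no force. Lowering on.

carry_out(moves=[{"tx": 0,"ty": 0,"tz": 0.3,"ax": 0,"ay": 0,"az": 0,"grip": 0.1},{"tx": 0,"ty": 0,"tz": 0.3,"ax": 0,"ay": 0,"az": 0,"grip": 0.1},{"tx": 0,"ty": 0,"tz": 0.3,"ax": 0,"ay": 0,"az": 0,"grip": 0.1},{"tx": 0,"ty": 0,"tz": 0.3,"ax": 0,"ay": 0,"az": 0,"grip": 0.1},{"tx": 0,"ty": 0,"tz": 0,"ax": 0,"ay": 0,"az": 0,"grip": 0.1}])

```text
clock: 21.4
tool_pos: [0.457, -0.3411, 0.139]
eef_rot: [-179.9, -0.0, 82.8]
ft_force: [1.2, -0.3, -0.1]
gripper_width: 0.174
```

carry_out(moves=[{"tx": 0,"ty": 0,"tz": 0.4,"ax": 0,"ay": 0,"az": 0,"grip": 0.1},{"tx": 0,"ty": 0,"tz": 0.4,"ax": 0,"ay": 0,"az": 0,"grip": 0.1},{"tx": 0,"ty": 0,"tz": 0.4,"ax": 0,"ay": 0,"az": 0,"grip": 0.1},{"tx": 0,"ty": 0,"tz": 0.4,"ax": 0,"ay": 0,"az": 0,"grip": 0.1},{"tx": 0,"ty": 0,"tz": 0.4,"ax": 0,"ay": 0,"az": 0,"grip": 0.1},{"tx": 0,"ty": 0,"tz": 0,"ax": 0,"ay": 0,"az": 0,"grip": 0.1}])

```text
clock: 22.0
tool_pos: [0.457, -0.341, 0.1189]
eef_rot: [-179.9, -0.0, 82.8]
ft_force: [0.2, 0.4, -0.1]
gripper_width: 0.173
```

carry_out(moves=[{"tx": 0,"ty": 0,"tz": 0.2,"ax": 0,"ay": 0,"az": 0,"grip": 0.1},{"tx": 0,"ty": 0,"tz": 0.1,"ax": 0,"ay": 0,"az": 0,"grip": 0.1},{"tx": 0,"ty": 0,"tz": 0.1,"ax": 0,"ay": 0,"az": 0,"grip": 0.1},{"tx": 0,"ty": 0,"tz": 0,"ax": 0,"ay": 0,"az": 0,"grip": 0.1}])

```text
clock: 22.4
tool_pos: [0.4574, -0.3413, 0.1157]
eef_rot: [-180.0, -0.0, 82.8]
ft_force: [0.5, -0.2, -0.4]
gripper_width: 0.172
```

carry_out(moves=[{"tx": 0,"ty": 0,"tz": 0.05,"ax": 0,"ay": 0,"az": 0,"grip": 0.1},{"tx": 0,"ty": 0,"tz": 0,"ax": 0,"ay": 0,"az": 0,"grip": 0.1},{"tx": 0,"ty": 0,"tz": 0,"ax": 0,"ay": 0,"az": 0,"grip": 0.5},{"tx": 0,"ty": 0,"tz": 0,"ax": 0,"ay": 0,"az": 0,"grip": 0.5},{"tx": 0,"ty": 0,"tz": 0,"ax": 0,"ay": 0,"az": 0,"grip": 0.5},{"tx": 0,"ty": 0,"tz": 0,"ax": 0,"ay": 0,"az": 0,"grip": 0.5},{"tx": 0,"ty": 0,"tz": 0,"ax": 0,"ay": 0,"az": 0,"grip": 0.5}])

```text
clock: 23.1
tool_pos: [0.4574, -0.3413, 0.1152]
eef_rot: [180.0, 0.0, 82.8]
ft_force: [-0.8, -0.4, -0.5]
gripper_width: 0.495
```

```bash
python3 -c "
from h import *
W=snap('wrist','w17');plan()"
```

```text
clock 23.15 pos [ 0.4574 -0.3413  0.1152] rot [180.    -0.    82.79] F [-0.87 -0.51 -0.25] w 0.494
j [ 19.  28.  19. 107. -12.  47.  37.]
shift cm [0. 0. 0.] turn [0. 0. 0.] len 0.0
```

View pics/w17.png

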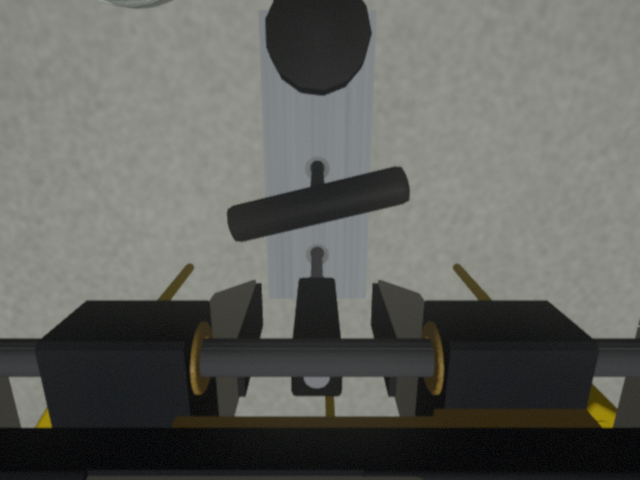

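Rod free between the open fingers. Retreat straight up.

carry_out(moves=[{"tx": 0,"ty": 0,"tz": -1,"ax": 0,"ay": 0,"az": 0,"grip": 0.5},{"tx": 0,"ty": 0,"tz": -2,"ax": 0,"ay": 0,"az": 0,"grip": 0.5},{"tx": 0,"ty": 0,"tz": -3,"ax": 0,"ay": 0,"az": 0,"grip": 0.5},{"tx": 0,"ty": 0,"tz": -4,"ax": 0,"ay": 0,"az": 0,"grip": 0.5},{"tx": 0,"ty": 0,"tz": -3,"ax": 0,"ay": 0,"az": 0,"grip": 0.5},{"tx": 0,"ty": 0,"tz": -2,"ax": 0,"ay": 0,"az": 0,"grip": 0.5},{"tx": 0,"ty": 0,"tz": 0,"ax": 0,"ay": 0,"az": 0,"grip": 0.5},{"tx": 0,"ty": 0,"tz": 0,"ax": 0,"ay": 0,"az": 0,"grip": 0.5}])

```text
clock: 23.95
tool_pos: [0.4574, -0.3413, 0.2656]
eef_rot: [179.9, 0.0, 82.8]
ft_force: [-0.1, -0.5, 0.1]
gripper_width: 0.496
```

```bash
python3 -c "
from h import *
W=snap('wrist','w18');S=snap('scene','s18');plan()
cv2.imwrite('pics/s18z.png',cv2.resize(S['image'][180:290,110:260,::-1],None,fx=5,fy=5,interpolation=cv2.INTER_CUBIC))"
```

```text
clock 24.05 pos [ 0.4567 -0.3407  0.264 ] rot [-1.7989e+02 -5.0000e-02  8.2800e+01] F [ 0.37 -0.14  0.22] w 0.501
j [ 16.  18.  22. 100.  -7.  64.  33.]
shift cm [0. 0. 0.] turn [0. 0. 0.] len 0.0
```

View pics/s18.png

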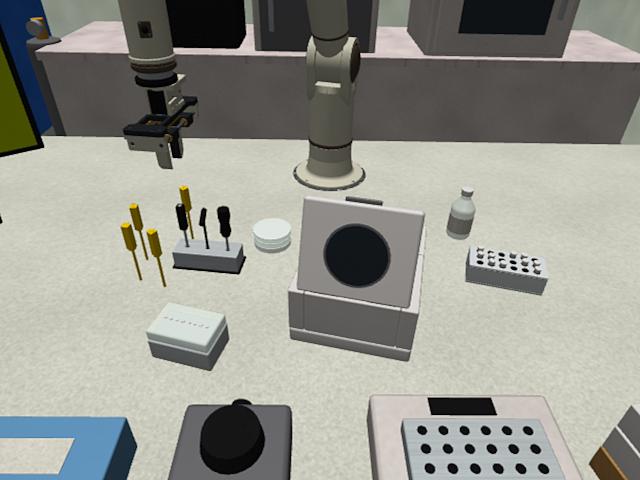

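View pics/s18z.png

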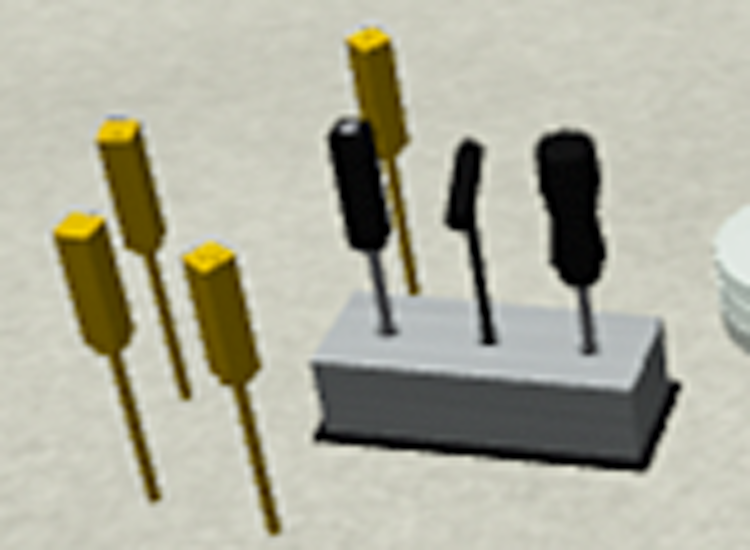

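View pics/w18.png

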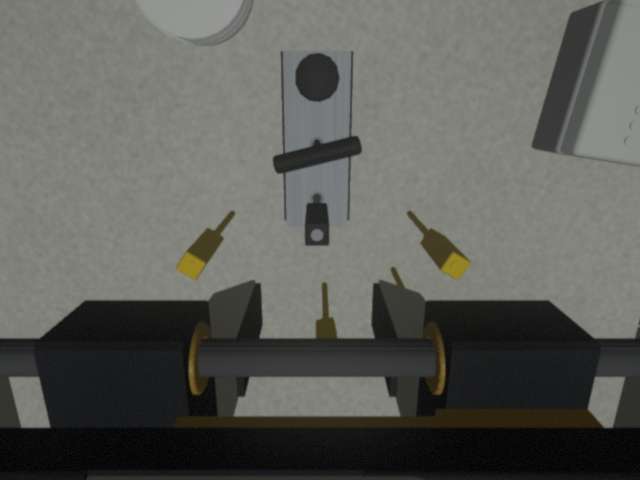

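The rod stands exactly as at the start: its handle top is at the same pixel in the scene view. The lid is open, and nothing else has moved. Handing in.

```bash
python3 -c "
from rig import order
print(order.sign_off())"
```

```text
the job is handed in; nothing more can be done
None
```

The lid is wide open, the rod is back in its hole in the stand, and I handed the job in at about 24 s of the 72 s. No verdict was reported.

- **Release:** I took the rod from the hole at the stand's −y end and lowered it through the slot, about 5 mm to the +y side, where a camera view showed what looked like the tab. It met the tab about 38 mm below the deck. I pressed in steps of 1 mm and then 0.5 mm, and the lid sprang up after about 6 mm of travel. The highest wrist force I read was about 9 N.
- **Rod back:** The rod went down without noticeable force, to the same height at which I had gripped it, and I let it go there. The last scene picture shows it upright at the same pixel position as at the start, and the gripper clear of everything.
- **Rest of the scene:** By eye in the last scene picture, the lid stands open and the other objects are where they were. I did not measure the lid's angle. The timer is hidden in that view, but no move went near it.

No check failed. The x position of the tool drifted by about 1 mm while pressing, from the arm giving slightly.

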